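# Unstack the vacuum blanks and close each fitting's open port

## Task

Close the three open vacuum ports that face upward with the parts from the stack: take the stack apart and set each steel blank squarely on the port of its own size, fully down over the centring ring. The wide port of the tee has no ring yet, so seat the loose ring in it before its blank goes on; leave the black plug adapter and the grease tin in front where they lie.

Things in the scene. Friction and masses are not known exactly. Their poses are not given: they have to be found in the camera images.
- blank_small: Steel blank flange, a disc 30 mm across, 10 mm thick, with a vertical rim to grip; 40 g. Origin: centre of its underside, z up. Top of the stack, underside at 34 mm. A recess 20.6 mm across, 4.8 mm deep, with a flared mouth, in the underside drops over the spigot of the gauge's centring ring (1.5 to 2 mm play all round); the underside then rests on the ring's black seal.
- blank_medium: Steel blank flange, a disc 40 mm across, 10 mm thick, with a vertical rim to grip; 70 g. Origin: centre of its underside, z up. Second in the stack, underside at 24 mm. A recess 29.6 mm across, 4.8 mm deep, with a flared mouth, in the underside drops over the spigot of the reducer's centring ring (1.5 to 2 mm play all round); the underside then rests on the ring's black seal.
- ring: Loose centring ring, 13 mm tall: aluminium, 40 mm across, a grey filter disc in its bore, round its middle a black seal 50 mm across (grip here), 4 to 9 mm above the underside; above and below it a bevelled 4 mm spigot, both alike. Origin: centre of its underside, z up. Third in the stack, underside at 11 mm. Seated in the tee, the seal lies on the face and the underside 4 mm below it. 40 g.
- blank_large: Steel blank flange, a disc 55 mm across, 11 mm thick, with a vertical rim to grip; 150 g. Origin: centre of its underside, z up. Bottom of the stack, on the bench. A recess 43 mm across, 4.8 mm deep, with a flared mouth, in the underside drops over the spigot of the loose centring ring (1.5 to 2 mm play all round); the underside then rests on the ring's black seal.
- tee: Steel pipe tee standing upright, fixed. Origin: centre of its underside; z runs up through the open port. Upper flange 55 mm across, face 100 mm above the origin, with a bore 43 mm across and 5 mm deep, flared mouth, for the loose ring (1.5 mm play). Side branch along its +x, 50 mm up, 58 mm long, shut and clamped already. Seated on the ring, the blank's underside is 105 mm above the origin.
- reducer: Conical steel reducer standing on its wide end, fixed. Origin: centre of its underside; z runs up through the port. Upper flange 40 mm across, face at 76 mm. On it a fixed centring ring: black seal 35 mm across from 76 to 81 mm, then a bevelled spigot 26 mm across up to 85 mm. Seated, its blank's underside is 81 mm above the origin.
- gauge: Vacuum gauge standing on its round grey housing (48 mm across, 58 mm tall, connector at its -x side), fixed. Origin: centre of its underside; z runs up through the port. Upper flange 30 mm across, face at 92 mm. On it a fixed centring ring: black seal 26 mm across from 92 to 97 mm, then a bevelled spigot 17 mm across up to 101 mm. Seated, its blank's underside is 97 mm above the origin.
- plug_adapter: Bystander: loose black sensor plug adapter, a flat block 44 x 34 x 14 mm with two small knurled screws, lying at the front of the bench. Origin: centre of its underside. To be left where it is.
- grease_tin: Bystander: loose round white tin, 53 mm across, 26 mm tall, at the front of the bench. Origin: centre of its underside. To be left where it is.
Mind the look-alikes: they are no part of the job. Leave any blue look-alike of the blank_large alone.

How it is judged (in metres and radians):
At the end, for the whole second after the job is handed in: Ring in the tee's bore with the 55 mm blank on it, 40 mm blank on the reducer, 30 mm blank on the gauge: each within 5 mm of the port's axis and 2 mm of its seated height, level within 0.07 rad, released, at rest (10 mm/s, 0.1 rad/s); adapter and tin moved less than 30 mm (horizontal distance between each of ring, blank_large and tee below 0.005 m and z of ring in the frame of tee between 0.094 and 0.098 m and angle between each of ring, blank_large, blank_medium, blank_small's own z axis and vertical below 0.07 rad and linear speed of each of ring, blank_large, blank_medium, blank_small below 0.01 m/s and angular speed of each of ring, blank_large, blank_medium, blank_small below 0.1 rad/s and z of blank_large in the frame of tee between 0.103 and 0.107 m and horizontal distance between blank_medium and reducer below 0.005 m and z of blank_medium in the frame of reducer between 0.079 and 0.083 m and horizontal distance between blank_small and gauge below 0.005 m and z of blank_small in the frame of gauge between 0.095 and 0.099 m and distance of each of plug_adapter, grease_tin from where it was at the start of the episode below 0.03 m); the robot touches nothing.
It also fails if it takes over 112 s, if anything falls off the work surface, if the arm or the gripper's body presses on something with over 40 N, if the wrist force passes 120 N, or if a joint passes its speed limit or range.

## Robot

A 7-joint arm with a two-finger parallel gripper is mounted at the origin on a cart in front of the work surface, level with it; the furniture and walls round the work are solid. World frame = base frame: x ahead of the robot, y to its left, z up, the work surface at z = 0. Lengths are in m, angles in degrees, forces in N, time in s.
With the tool pointing down it reaches from about 0.35 to 0.9 m from the base axis. Payload 19.9 kg.
Tool frame: the origin (TCP) lies at the very end of the fingers, on their centre line; the grasp point (between the pads) lies 19 mm behind it; z points along the fingers, y is the direction in which the jaws open and shut (so a half turn about z gives the same grasp; the last joint's range is limited). The gripper opens to 94 mm and grips with 3 to 60 N. Pads are 16 mm wide; open, the fingers measure 119 mm over their backs; the gripper's body (75 mm by 177 mm) begins 78 mm behind the grasp point.
Start: joints at [-78.524, 23.915, -0.59, 92.452, 0.269, 63.638, -3.037], TCP at [0.15, 0.607, 0.205] pointing down, gripper open.
Joint ranges: [-161.28, 161.28], [-22.2, 115.67], [-73.04, 71.86], [3.21, 147.25], [-68.34, 248.33], [10.77, 114.83], [-161.83, 161.83]. Speed limits (degrees/s): [108.29, 108.29, 136.94, 136.94, 172.46, 172.46, 172.46].

## Interface

Orientations are given as a 3x3 rotation matrix whose columns are the frame's x, y, z axes.
In Python, from plant import * gives the robot as it stands.
- The arm moves only by the tool move_arm, never from a script. Its argument "rows" is a list that holds one entry, the list of rows, each a list of 4 numbers: the shift along the tool's x, y, z in m, then the turn about the tool's z in rad. A call has 1 to 20 rows; each row is the pose to reach, as a shift and turn from the pose measured when the call began, along the tool's axes at that moment; what a row does not reach only later rows make up. A row lasts 1/10 s, in which the tool goes at most 50 mm and 8.59 degrees, less where a joint would pass 70% of its speed; a pose out of reach is approached as far as the arm can. A call with a gripper value outside its range is refused whole. "jaw" is the opening in per cent of the stroke, from 0 (shut) to 100 (fully open), set as the call begins (left out, the last holds). The fingers move at their own pace and stop on an object; "force" is the grip in N (left out, the last holds). Time passes only in rows, so rows that repeat a pose let the fingers close. It gives the time, the measured TCP pose, the force and the opening at its end, in the units of the state.
- get_state(): the state, without advancing time (a new reading comes with each control period).
- get_image(name): name is "scene" or "top" or "wrist"; returns a dict with "color" (400x640x3 uint8, blue, green, red), "fx", "fy", "cx", "cy" (pixels), "extrinsics" (4x4, takes a point from camera to world coordinates). Camera axes: x right, y down, z forward; pixel columns grow to the right and rows downward; lengths in m; the calibration is good to about 2 mm. A picture is of the moment at which its call begins. There is no depth.
- sign_off(): hands the job in, once; it reports no verdict.
The state is a dict: "t": time; "joints": joint angles; "dq": joint speeds; "joint_torque": joint torques, N m; "eef_pos": TCP position; "tcp_rot": TCP orientation; "wrist_force": force on the tool from outside, world axes, zero at the start; "torque": the same for the moment, N m; "opening": opening from 0.0 (shut) to 1.0 (fully open).
Only numpy, scipy, OpenCV 4.12 (cv2) and the standard library are available. Lean on these libraries where they do the work, as an engineer would, in place of code of your own. Each camera call takes 0.05 s, during which the arm holds its last target.

## Working session

There is one attempt and no reset: what is moved stays moved. The work goes in short steps, Python scripts to look and compute and a tool call to move; the robot and the scene stay as the last step left them, time stands still between calls to the robot, and variables do not carry over. Pictures are saved under pics/ and viewed, and the job is handed in when it is done.

Besides the shell and the picture viewer there is one more tool, called as name([rows], argument=value, ...), one row to a line, values as JSON. move_arm: Moves the arm, as the interface text tells. Its arguments: {"type":"object","properties":{"rows":{"type":"array"},"jaw":{"type":"number"},"force":{"type":"number"}},"required":["rows"]}

```bash
mkdir -p pics; cat > h.py <<'E'
from plant import *
import numpy as np, cv2, json, pickle
def snap(n,tag):
    im=get_image(n); cv2.imwrite(f'pics/{tag}.png',im['color']); pickle.dump(im,open(f'pics/{tag}.pkl','wb')); return im
def px2w(im,u,v,z):
    E=np.array(im['extrinsics']); d=E[:3,:3]@np.array([(u-im['cx'])/im['fx'],(v-im['cy'])/im['fy'],1]); o=E[:3,3]
    return o+d*(z-o[2])/d[2]
def w2px(im,p):
    E=np.linalg.inv(np.array(im['extrinsics'])); c=E[:3,:3]@np.array(p)+E[:3,3]
    return im['fx']*c[0]/c[2]+im['cx'], im['fy']*c[1]/c[2]+im['cy']
def crop(tag,u0,v0,u1,v1,out):
    im=cv2.imread(f'pics/{tag}.png')[v0:v1,u0:u1]; s=min(800/(u1-u0),600/(v1-v0)); s=int(s) if s>=1 else s
    cv2.imwrite(f'pics/{out}.png',cv2.resize(im,None,fx=s,fy=s,interpolation=cv2.INTER_CUBIC)); print('scale',s)
E
python3 - <<'E'
from h import *
np.set_printoptions(precision=4,suppress=True)
for n in ['scene','top','wrist']:
    im=snap(n,n+'0'); print(n,im['fx'],im['cx'],im['cy']); print(np.array(im['extrinsics']))
print(get_state())
E
```

```text
scene 424.70362815623025 315.09226579821853 197.2743014431248
[[-0.6726 -0.2878  0.6817 -0.2328]
 [-0.7397  0.2887 -0.6079  0.6093]
 [-0.0219 -0.9132 -0.407   0.4725]
 [ 0.      0.      0.      1.    ]]
top 482.34874614219797 317.36231710642545 202.02368923602748
[[-0.0014 -0.9934  0.1146  0.3119]
 [-1.      0.002   0.0052 -0.0093]
 [-0.0054 -0.1146 -0.9934  1.4425]
 [ 0.      0.      0.      1.    ]]
wrist 352.00769828370244 317.5626182312573 198.00486500133388
[[ 0.2387  0.943   0.2318  0.082 ]
 [ 0.9711 -0.2314 -0.0585  0.6236]
 [-0.0016  0.239  -0.971   0.3839]
 [ 0.      0.      0.      1.    ]]
{'t': 0.15, 'joints': array([-78.5221,  23.939 ,  -0.591 ,  92.4738,   0.2709,  63.6378,
        -3.0347]), 'dq': array([-0.0375, -0.1409, -0.0339, -0.1633,  0.0584, -0.0453,  0.0501]), 'joint_torque': array([  0.001 , -85.1542,   0.6389, -42.6138,  -0.0489,   0.017 ,
         0.0001]), 'eef_pos': array([0.1496, 0.6066, 0.205 ]), 'tcp_rot': array([[-0.9709,  0.2394, -0.0001],
       [ 0.2394,  0.9709, -0.0009],
       [-0.0001, -0.0009, -1.    ]]), 'wrist_force': array([0.638 , 0.0531, 0.5064]), 'torque': array([-0.0132, -0.0378,  0.0213]), 'opening': 0.9990863157617617}
```

```bash
ls -la .
```

```text
total 16
drwxr-xr-x  3 agent agent 4096 Dec  7 08:18 .
drwxr-xr-x 23 root  root  4096 Dec  7 08:13 ..
-rw-r--r--  1 agent agent  774 Dec  7 08:18 h.py
drwxr-xr-x  2 agent agent 4096 Dec  7 08:18 pics
```

View pics/scene0.png

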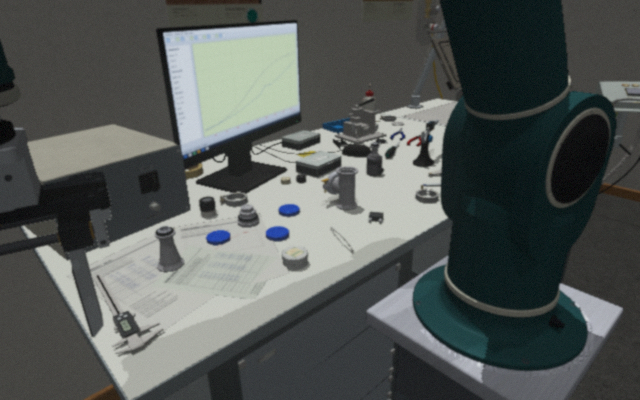

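View pics/top0.png

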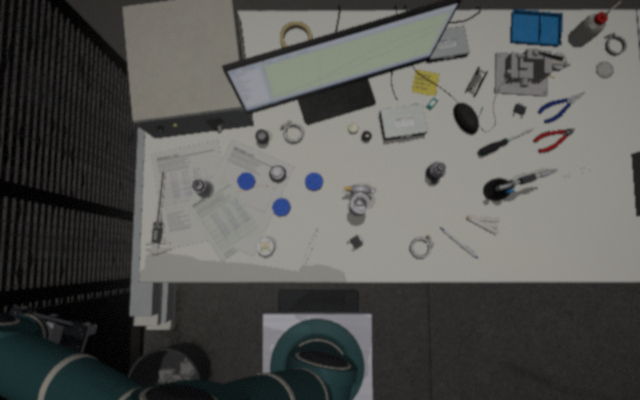

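View pics/wrist0.png

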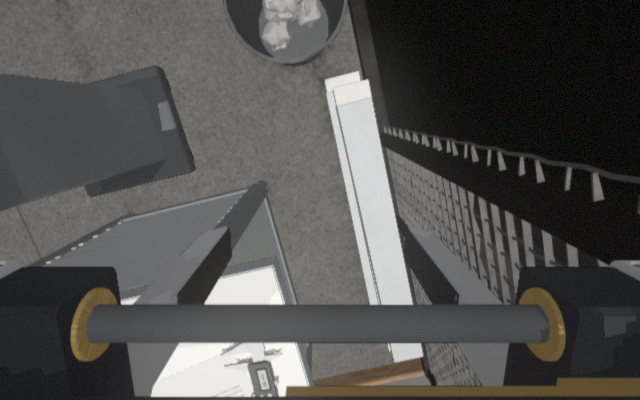

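```bash
python3 - <<'E'
from h import *
crop('top0',170,115,330,235,'t_a'); crop('top0',320,140,480,260,'t_b'); crop('scene0',140,180,340,280,'s_a'); crop('scene0',300,130,460,230,'s_b')
E
```

```text
scale 5
scale 5
scale 4
scale 5
```

View pics/t_a.png

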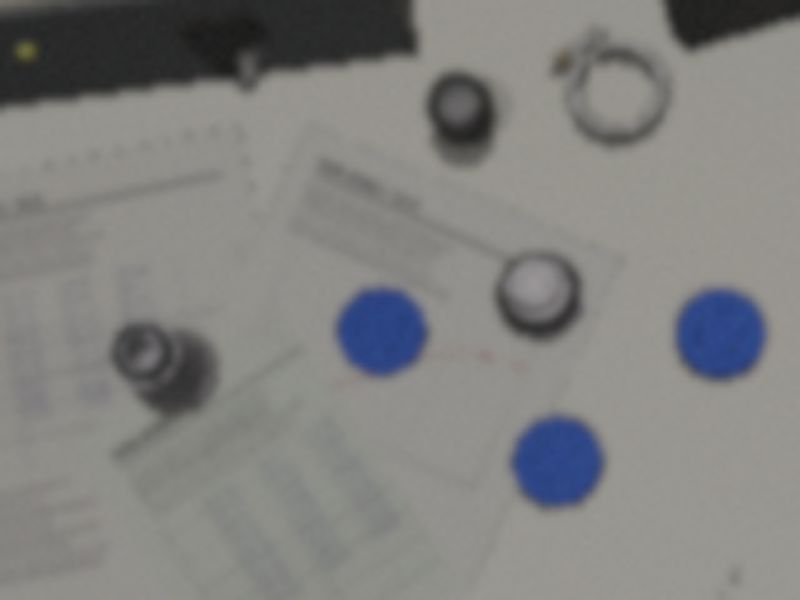

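View pics/t_b.png

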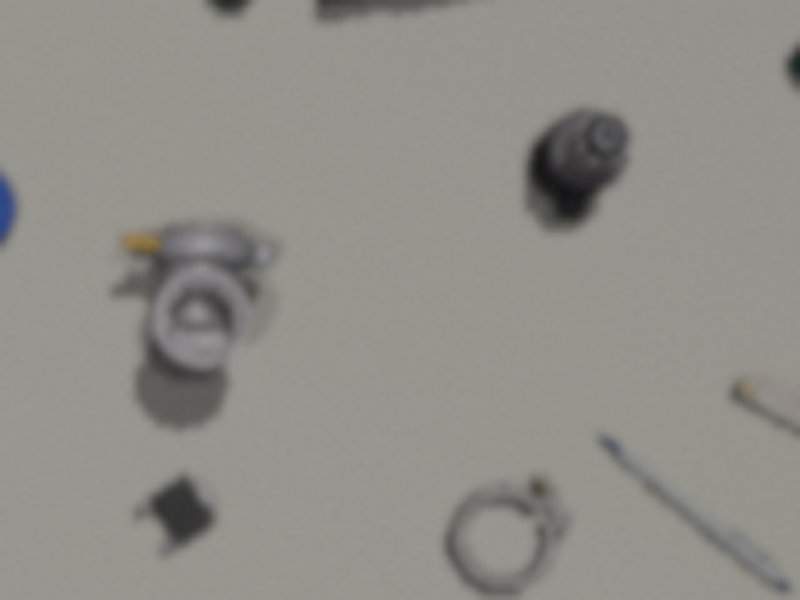

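View pics/s_a.png

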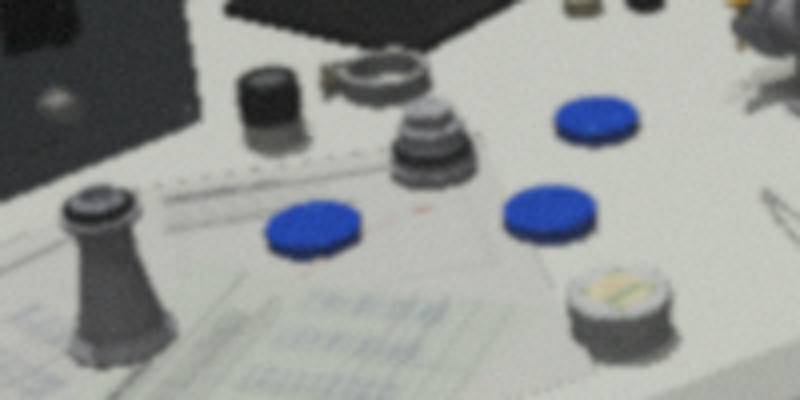

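View pics/s_b.png

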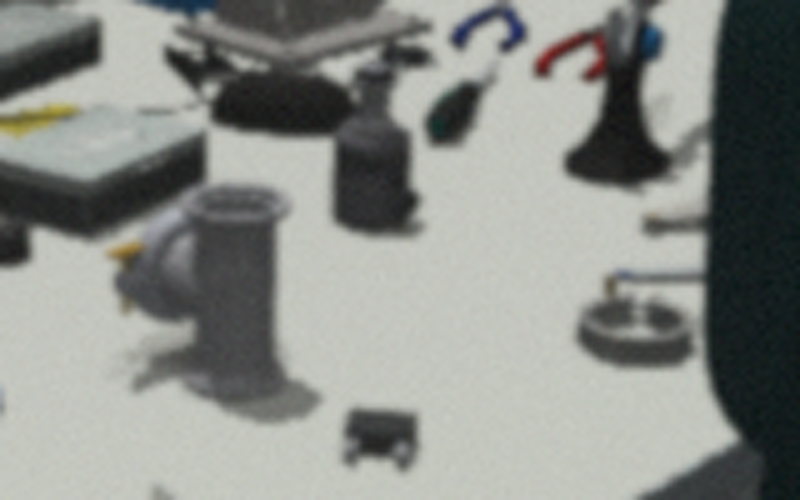

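The stack is at top-image pixel (277,172) and the three blue discs at (246,181), (314,182), (281,207) are the look-alikes to ignore. The stack's bottom disc is steel under a black seal. The ports are: reducer (198,185), tee (360,204), gauge (441,167). The adapter is at (356,242) and the tin at (266,246). The clamp rings at (293,132) and (421,247) are not the loose ring.

```bash
python3 - <<'E'
from h import *
im=pickle.load(open('pics/top0.pkl','rb'))
for n,u,v,z in [('stacktop',277,171.6,.044),('stackbot',278,174,.008),('red',198.4,185,.083),('tee',360,203.6,.1),('gauge',441.2,167.2,.099),('adapter',356.5,242,.01),('tin',266,246,.026),('blue1',246,181,.01),('blue2',281.5,207,.01)]:
    p=px2w(im,u,v,z); print(n,p.round(4), np.hypot(p[0],p[1]).round(3))
s=get_state(); R=np.array(s['tcp_rot'])
print(R.T@(np.array([0.463,0.066,0.2])-s['eef_pos']))
E
```

```text
stacktop [0.5635 0.1166 0.044 ] 0.575
stackbot [0.5626 0.1167 0.008 ] 0.575
red [0.5183 0.337  0.083 ] 0.618
tee [ 0.4621 -0.1217  0.1   ] 0.478
gauge [ 0.5651 -0.3521  0.099 ] 0.666
adapter [ 0.3578 -0.1176  0.01  ] 0.377
tin [0.346  0.1486 0.026 ] 0.377
blue1 [0.5412 0.2126 0.01  ] 0.581
blue2 [0.4624 0.1053 0.01  ] 0.474
[-0.43368371 -0.44981371  0.00543583]
```

```bash
cat >> h.py <<'E'
def rel(target,yawvec=None):
    s=get_state(); R=np.array(s['tcp_rot']); 
    print('pos',np.round(s['eef_pos'],4),'rel',np.round(R.T@(np.array(target)-s['eef_pos']),4),'y',R[:,1].round(3),'z',R[:,2].round(4),'t',s['t'],'op',round(s['opening'],3))
E
python3 -c "
from h import *
rel([.563,.117,.2])"
```

```text
pos [0.1496 0.6066 0.205 ] rel [-0.5186 -0.3764  0.0054] y [ 0.239  0.971 -0.001] z [-1.e-04 -9.e-04 -1.e+00] t 0.15 op 0.999
```

move_arm([
  [[-0.02, -0.015, 0, -0.02], [-0.055, -0.04, 0, -0.05], [-0.095, -0.07, 0, -0.08], [-0.135, -0.1, 0, -0.1], [-0.175, -0.13, 0, -0.13], [-0.215, -0.16, 0, -0.16], [-0.255, -0.19, 0, -0.19], [-0.295, -0.215, 0, -0.21], [-0.335, -0.245, 0, -0.23], [-0.375, -0.272, 0, -0.242], [-0.415, -0.302, 0.002, -0.242], [-0.455, -0.33, 0.003, -0.242], [-0.49, -0.356, 0.004, -0.242], [-0.51, -0.37, 0.005, -0.242], [-0.5186, -0.3764, 0.0054, -0.242], [-0.5186, -0.3764, 0.0054, -0.242]],
], jaw=100)

```text
t: 1.75
eef_pos: [0.5632, 0.1161, 0.1996]
tcp_rot: [[-1.0, 0.001, -0.001], [0.001, 1.0, -0.001], [0.001, -0.001, -1.0]]
wrist_force: [-1.3, 0.8, -0.0]
opening: 0.996
```

```bash
python3 - <<'E'
from h import *
snap('wrist','w1'); rel([.563,.117,.2]); print(get_state()['joints'])
E
```

```text
pos [0.5626 0.1174 0.1997] rel [-0.0004 -0.0004 -0.0003] y [-0.     1.    -0.001] z [-7.e-04 -8.e-04 -1.e+00] t 1.8 op 1.001
[-28.06056586  19.5833469   16.45675847 100.61652482  -6.20745725
  60.74061377  80.55189797]
```

View pics/w1.png

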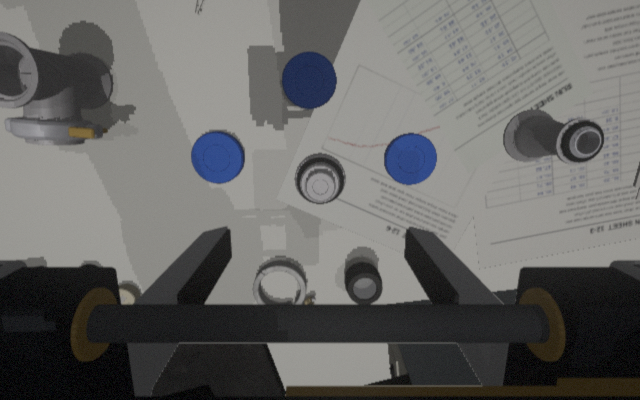

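```bash
python3 - <<'E'
from h import *
crop('w1',280,140,360,215,'w1a'); crop('w1',540,100,620,175,'w1b')
E
```

```text
scale 8
scale 8
```

View pics/w1a.png

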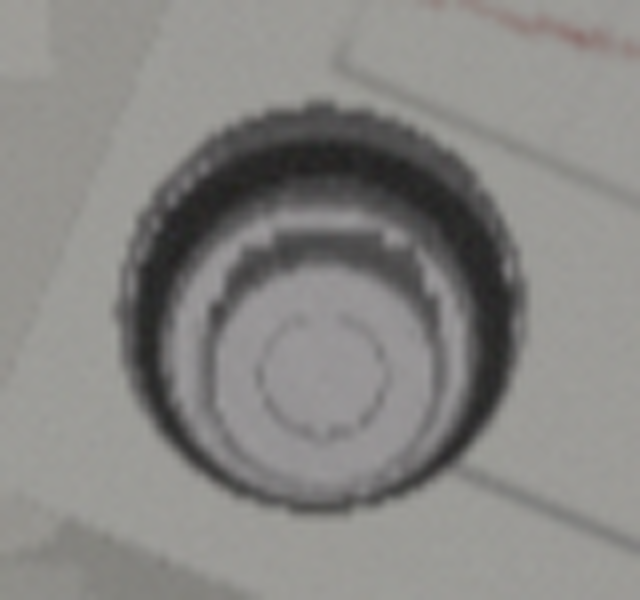

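View pics/w1b.png

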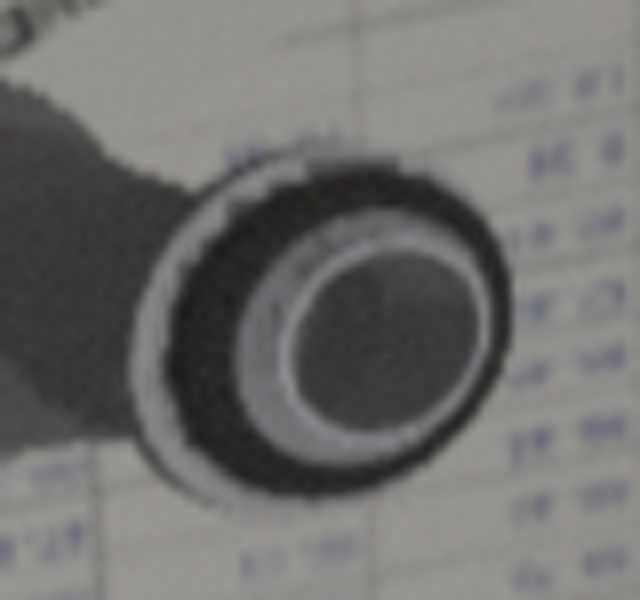

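```bash
python3 - <<'E'
from h import *
im=pickle.load(open('pics/w1.pkl','rb'))
for n,u,v,z in [('stack',320.3,186.4,.044),('medium',280+320/8-.4,140+333/8-.4,.034),('red',588,142,.085),('seal',540+335/8-.4,100+335/8-.4,.081)]:
    print(n,px2w(im,u,v,z).round(4))
p=px2w(im,320.3,186.4,.044); rel([p[0],p[1],.039-.019])
E
```

```text
stack [0.5642 0.1188 0.044 ]
medium [0.561  0.1182 0.034 ]
red [0.5181 0.3395 0.085 ]
seal [0.518 0.337 0.081]
pos [0.5626 0.1174 0.1997] rel [-0.0017  0.0015  0.1797] y [-0.     1.    -0.001] z [-7.e-04 -8.e-04 -1.e+00] t 1.8 op 1.001
```

move_arm([
  [[-0.0012, 0.0006, 0.02, 0], [-0.0012, 0.0006, 0.05, 0], [-0.0012, 0.0006, 0.08, 0], [-0.0012, 0.0006, 0.11, 0], [-0.0012, 0.0006, 0.135, 0], [-0.0012, 0.0006, 0.15, 0], [-0.0012, 0.0006, 0.158, 0], [-0.0012, 0.0006, 0.162, 0], [-0.0012, 0.0006, 0.1637, 0], [-0.0012, 0.0006, 0.1637, 0], [-0.0012, 0.0006, 0.1637, 0]],
])

```text
t: 2.9
eef_pos: [0.564, 0.118, 0.0367]
tcp_rot: [[-1.0, -0.0, 0.0], [-0.0, 1.0, -0.0], [-0.0, -0.0, -1.0]]
wrist_force: [-0.0, 0.2, 0.2]
opening: 1.002
```

```bash
python3 - <<'E'
from h import *
snap('wrist','w2'); rel([.5638,.118,.036]); crop('w2',200,150,440,330,'w2a')
E
```

```text
pos [0.564  0.118  0.0366] rel [0.0002 0.     0.0006] y [-0.  1. -0.] z [ 1.e-04 -5.e-04 -1.e+00] t 2.95 op 1.002
scale 3
```

View pics/w2a.png

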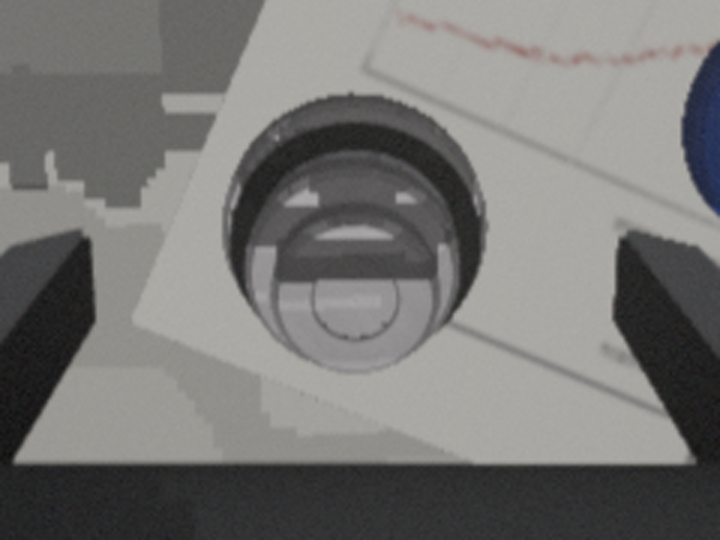

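```bash
python3 - <<'E'
from h import *
im=pickle.load(open('pics/w2.pkl','rb'))
print(px2w(im,318.3,247.2,.044), px2w(im,200+355/3-.33,150+298/3-.33,.044), w2px(im,[.564,.118,.044]))
E
```

```text
[0.56299173 0.11875147 0.044     ] [0.56399367 0.11859837 0.044     ] (np.float64(316.85445455699266), np.float64(249.01330236772307))
```

move_arm([
  [[0, 0, 0, 0], [0, 0, 0, 0], [0, 0, 0, 0], [0, 0, 0, 0], [0, 0, 0, 0], [0, 0, 0, 0], [0, 0, 0, 0], [0, 0, 0, 0], [0, 0, 0, 0], [0, 0, 0, 0]],
], jaw=15, force=25)

```text
t: 3.95
eef_pos: [0.564, 0.118, 0.0366]
tcp_rot: [[-1.0, -0.0, 0.0], [-0.0, 1.0, -0.001], [-0.0, -0.001, -1.0]]
wrist_force: [1.3, 0.5, -0.8]
opening: 0.304
```

move_arm([
  [[0, 0, -0.003, 0], [0, 0, -0.008, 0], [0, 0, -0.02, 0], [0, 0, -0.04, 0], [0, 0, -0.065, 0], [0, 0, -0.09, 0], [0, 0, -0.115, 0], [0, 0, -0.14, 0], [0, 0, -0.155, 0], [0, 0, -0.16, 0], [0, 0, -0.16, 0]],
])

```text
t: 5.05
eef_pos: [0.5642, 0.1181, 0.1975]
tcp_rot: [[-1.0, -0.0, 0.001], [-0.0, 1.0, -0.0], [-0.001, -0.0, -1.0]]
wrist_force: [0.1, -0.6, -1.1]
opening: 0.303
```

```bash
python3 - <<'E'
from h import *
snap('wrist','w3'); rel([.565,-.352,.18]); crop('w3',200,110,440,290,'w3a')
E
```

```text
pos [0.5638 0.1181 0.1966] rel [-0.0011 -0.47    0.0168] y [-0.  1. -0.] z [ 1.e-04 -4.e-04 -1.e+00] t 5.1 op 0.302
scale 3
```

View pics/w3.png

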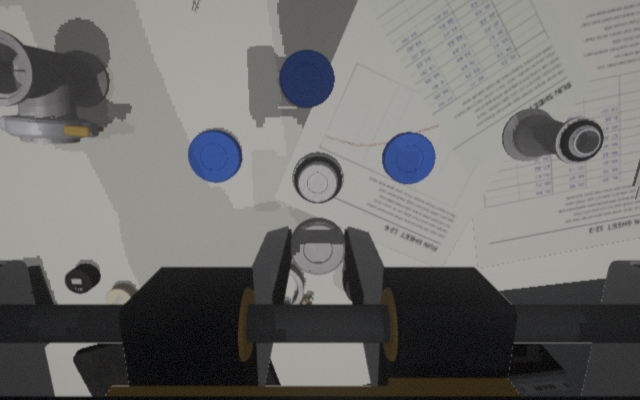

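View pics/w3a.png

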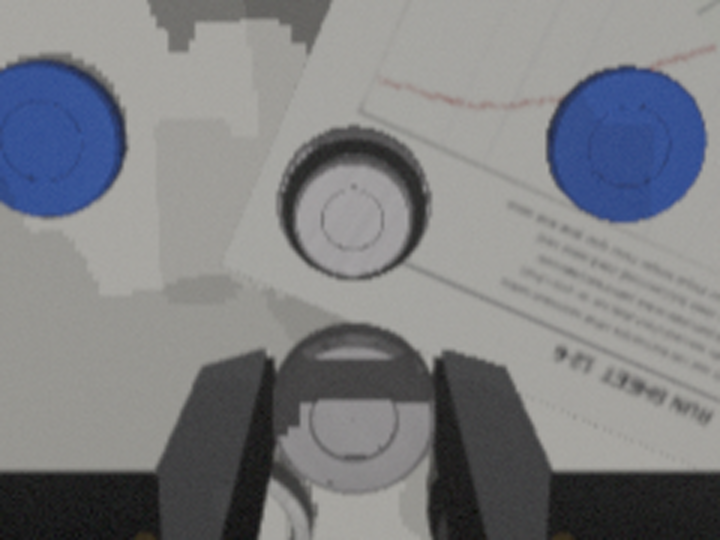

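move_arm([
  [[0, -0.01, 0, 0], [0, -0.03, 0, 0], [0, -0.06, 0, 0], [0, -0.095, 0, 0], [0, -0.13, 0, 0], [0, -0.165, 0, 0], [0, -0.2, 0, 0], [0, -0.235, 0, 0], [0, -0.27, 0, 0], [0, -0.305, 0, 0], [0, -0.34, 0, 0], [0, -0.375, 0, 0], [0, -0.41, 0, 0], [0, -0.44, 0, 0], [-0.001, -0.46, 0, 0], [-0.001, -0.468, 0, 0], [-0.001, -0.47, 0, 0], [-0.001, -0.47, 0, 0], [-0.001, -0.47, 0, 0]],
])

```text
t: 7.0
eef_pos: [0.5652, -0.3507, 0.1967]
tcp_rot: [[-1.0, -0.002, 0.0], [-0.002, 1.0, 0.0], [-0.0, 0.0, -1.0]]
wrist_force: [-0.3, 0.6, -0.1]
opening: 0.298
```

```bash
python3 - <<'E'
from h import *
snap('wrist','w4'); rel([.565,-.352,.18]); crop('w4',240,130,400,250,'w4a');print(get_state()['joints'])
im=pickle.load(open('pics/w3.pkl','rb'))
print('medium',px2w(im,200+353/3-.33,110+218/3-.33,.034),'held',px2w(im,200+355/3-.33,110+418/3-.33,.1966+.0074))
E
```

```text
pos [ 0.5652 -0.3508  0.1968] rel [ 0.0002 -0.0012  0.0168] y [-0.002  1.     0.   ] z [ 3.e-04  0.e+00 -1.e+00] t 7.05 op 0.299
scale 5
[ 11.92721213  30.20823421  24.84390675  87.36883487 -13.45757823
  65.38026706 129.51456296]
medium [0.56298141 0.11816859 0.034     ] held [0.56440456 0.11871068 0.204     ]
```

View pics/w4a.png

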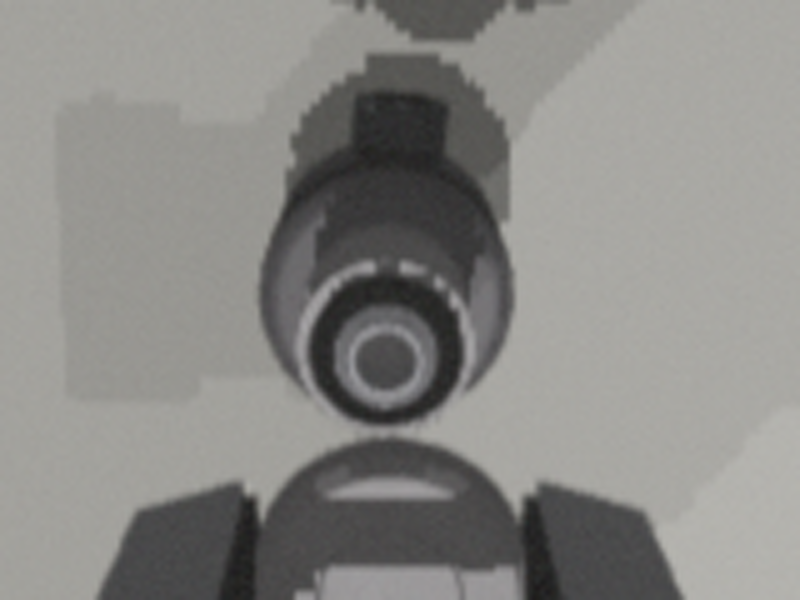

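View pics/w4.png

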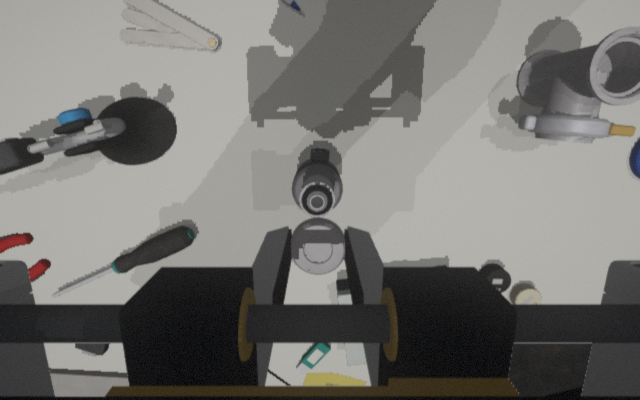

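```bash
python3 - <<'E'
from h import *
im=pickle.load(open('pics/w4.pkl','rb')); T=np.array(get_state()['eef_pos'])
print('g',px2w(im,240+388/5-.4,130+360/5-.4,.101),px2w(im,240+387/5-.4,130+350/5-.4,.097))
print('TCP px',w2px(im,T+[0,0,.0074]))
im2=pickle.load(open('pics/w1.pkl','rb')); 
crop('w4',280,205,360,280,'w4b')
E
```

```text
g [ 0.56610716 -0.35067659  0.101     ] [ 0.56545028 -0.35084655  0.097     ]
TCP px (np.float64(316.7665192396881), np.float64(249.33120424034536))
scale 8
```

View pics/w4b.png

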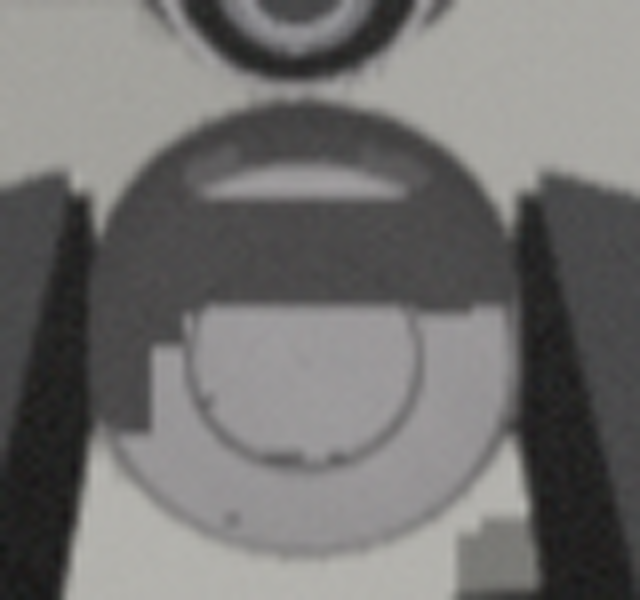

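```bash
python3 - <<'E'
from h import *
im=pickle.load(open('pics/w4.pkl','rb')); T=np.array(get_state()['eef_pos'])
h=px2w(im,317.5,248.2,T[2]+.0074); print(h,T)
g=np.array([.5658,-.3508,.0]); d=g-h; rel([T[0]+d[0],T[1]+d[1],.097+.0026+.0005])
E
```

```text
[ 0.564599   -0.35038384  0.20419352] [ 0.56522804 -0.35076404  0.19679352]
pos [ 0.5652 -0.3508  0.1968] rel [-0.0012 -0.0004  0.0967] y [-0.002  1.     0.   ] z [ 3.e-04  0.e+00 -1.e+00] t 7.05 op 0.299
```

move_arm([
  [[-0.0012, -0.0004, 0.015, 0], [-0.0012, -0.0004, 0.04, 0], [-0.0012, -0.0004, 0.06, 0], [-0.0012, -0.0004, 0.075, 0], [-0.0012, -0.0004, 0.083, 0], [-0.0012, -0.0004, 0.088, 0], [-0.0012, -0.0004, 0.091, 0], [-0.0012, -0.0004, 0.093, 0], [-0.0012, -0.0004, 0.095, 0], [-0.0012, -0.0004, 0.0965, 0], [-0.0012, -0.0004, 0.0965, 0]],
])

```text
t: 8.15
eef_pos: [0.5665, -0.3512, 0.1003]
tcp_rot: [[-1.0, -0.002, 0.0], [-0.002, 1.0, 0.0], [-0.0, 0.0, -1.0]]
wrist_force: [-0.4, -0.3, -0.7]
opening: 0.303
```

```bash
python3 - <<'E'
from h import *
snap('wrist','w5'); rel([.566,-.351,.0996]); crop('w5',240,160,400,280,'w5a');print(get_state()['wrist_force'])
E
```

```text
pos [ 0.5665 -0.3512  0.1004] rel [0.0005 0.0002 0.0008] y [-0.002  1.     0.   ] z [ 4.e-04  0.e+00 -1.e+00] t 8.2 op 0.3
scale 5
[-0.22506551 -0.51959818 -0.3842595 ]
```

View pics/w5a.png

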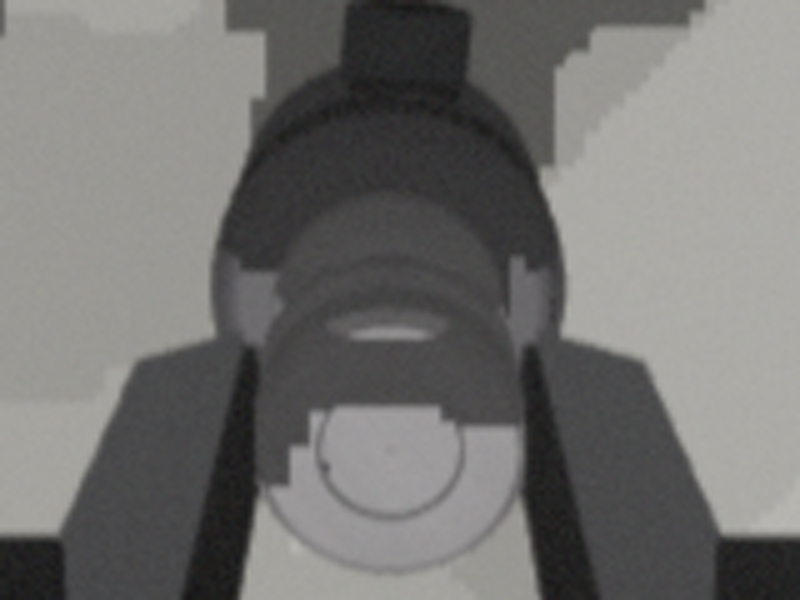

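move_arm([
  [[0, 0, 0.0006, 0], [0, 0, 0.0012, 0], [0, 0, 0.0012, 0]],
])

```text
t: 8.5
eef_pos: [0.5667, -0.3513, 0.0996]
tcp_rot: [[-1.0, -0.002, 0.001], [-0.002, 1.0, -0.0], [-0.001, -0.0, -1.0]]
wrist_force: [-0.4, 0.6, 3.8]
opening: 0.301
```

move_arm([
  [[0, 0, 0.0008, 0], [0, 0, 0.0008, 0], [0, 0, 0.0008, 0], [0, 0, 0.0008, 0], [0, 0, 0.0008, 0], [0, 0, -0.01, 0], [0, 0, -0.04, 0], [0, 0, -0.075, 0], [0, 0, -0.09, 0], [0, 0, -0.098, 0], [0, 0, -0.098, 0]],
], jaw=60)

```text
t: 9.6
eef_pos: [0.5668, -0.3513, 0.1982]
tcp_rot: [[-1.0, -0.002, 0.002], [-0.002, 1.0, -0.0], [-0.002, -0.0, -1.0]]
wrist_force: [0.5, -0.1, 0.2]
opening: 0.599
```

```bash
python3 - <<'E'
from h import *
snap('wrist','w6'); rel([.5635,.118,.197]); crop('w6',240,130,400,250,'w6a');print(get_state()['wrist_force'])
E
```

```text
pos [ 0.5665 -0.351   0.1971] rel [2.20e-03 4.69e-01 1.00e-04] y [-0.002  1.     0.   ] z [ 5.e-04  1.e-04 -1.e+00] t 9.65 op 0.6
scale 5
[ 0.27904663 -0.11909156 -0.63083831]
```

View pics/w6a.png

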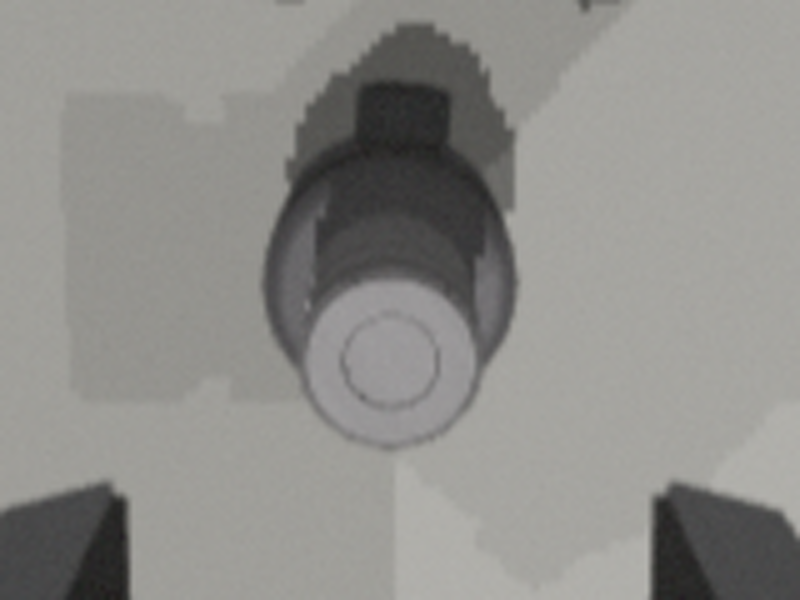

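move_arm([
  [[0, 0.01, 0, 0], [0, 0.03, 0, 0], [0, 0.065, 0, 0], [0, 0.105, 0, 0], [0.001, 0.145, 0, 0], [0.001, 0.185, 0, 0], [0.001, 0.225, 0, 0], [0.001, 0.265, 0, 0], [0.001, 0.305, 0, 0], [0.002, 0.345, 0, 0], [0.002, 0.385, 0, 0], [0.0022, 0.42, 0, 0], [0.0022, 0.445, 0, 0], [0.0024, 0.462, 0, 0], [0.0026, 0.469, 0, 0], [0.0026, 0.469, 0, 0]],
], jaw=80)

```text
t: 11.25
eef_pos: [0.5624, 0.1187, 0.1964]
tcp_rot: [[-1.0, -0.003, -0.001], [-0.003, 1.0, -0.0], [0.001, -0.0, -1.0]]
wrist_force: [-1.0, -0.3, 0.4]
opening: 0.8
```

```bash
python3 - <<'E'
from h import *
snap('wrist','w7'); rel([.563,.118,.0268]); crop('w7',280,140,360,215,'w7a')
E
```

```text
pos [0.5627 0.1176 0.1966] rel [-0.0004  0.0004  0.1698] y [-0.002  1.    -0.   ] z [-3.e-04 -3.e-04 -1.e+00] t 11.3 op 0.799
scale 8
```

View pics/w7a.png

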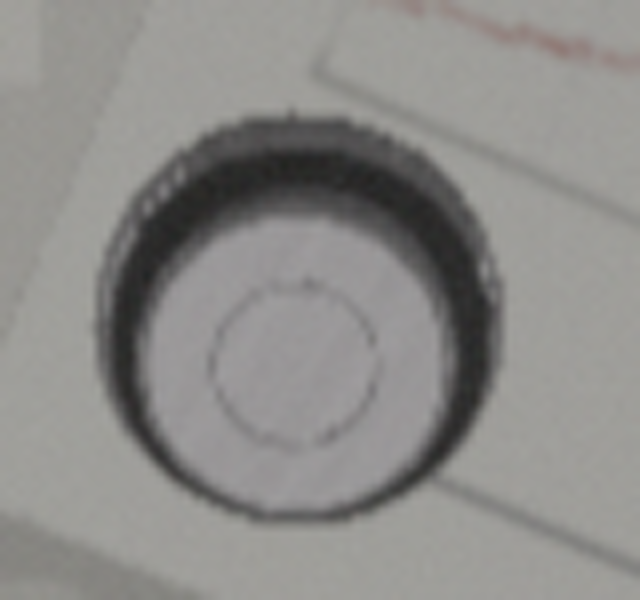

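```bash
python3 - <<'E'
from h import *
im=pickle.load(open('pics/w7.pkl','rb')); p=px2w(im,316.4,184.8,.034);print(p)
rel([p[0],p[1],.0268])
E
```

```text
[0.56317387 0.11787863 0.034     ]
pos [0.5627 0.1176 0.1966] rel [-0.0006  0.0003  0.1698] y [-0.002  1.    -0.   ] z [-3.e-04 -3.e-04 -1.e+00] t 11.3 op 0.799
```

move_arm([
  [[-0.0006, 0.0003, 0.02, 0], [-0.0006, 0.0003, 0.05, 0], [-0.0006, 0.0003, 0.085, 0], [-0.0006, 0.0003, 0.115, 0], [-0.0006, 0.0003, 0.14, 0], [-0.0006, 0.0003, 0.157, 0], [-0.0006, 0.0003, 0.165, 0], [-0.0006, 0.0003, 0.1685, 0], [-0.0006, 0.0003, 0.1698, 0], [-0.0006, 0.0003, 0.1698, 0], [-0.0006, 0.0003, 0.1698, 0]],
])

```text
t: 12.4
eef_pos: [0.5636, 0.1179, 0.0275]
tcp_rot: [[-1.0, -0.002, 0.001], [-0.002, 1.0, -0.0], [-0.001, -0.0, -1.0]]
wrist_force: [-0.4, -0.3, 0.2]
opening: 0.804
```

move_arm([
  [[0, 0, 0, 0], [0, 0, 0, 0], [0, 0, 0, 0], [0, 0, 0, 0], [0, 0, 0, 0], [0, 0, 0, 0], [0, 0, 0, 0], [0, 0, 0, 0]],
], jaw=25, force=25)

```text
t: 13.2
eef_pos: [0.5636, 0.1179, 0.0276]
tcp_rot: [[-1.0, -0.002, 0.001], [-0.002, 1.0, 0.0], [-0.001, 0.0, -1.0]]
wrist_force: [-0.6, 0.5, 0.5]
opening: 0.41
```

move_arm([
  [[0, 0, -0.003, 0], [0, 0, -0.01, 0], [0, 0, -0.03, 0], [0, 0, -0.06, 0], [0, 0, -0.095, 0], [0, 0, -0.125, 0], [0.003, 0.012, -0.15, 0], [0.008, 0.035, -0.16, 0], [0.014, 0.07, -0.165, 0], [0.021, 0.105, -0.167, 0], [0.029, 0.14, -0.168, 0], [0.036, 0.175, -0.168, 0], [0.042, 0.2, -0.168, 0], [0.044, 0.214, -0.168, 0], [0.0455, 0.22, -0.168, 0], [0.0455, 0.2205, -0.168, 0], [0.0455, 0.2205, -0.168, 0]],
])

```text
t: 14.9
eef_pos: [0.5182, 0.337, 0.1956]
tcp_rot: [[-1.0, -0.0, 0.001], [-0.0, 1.0, -0.0], [-0.001, -0.0, -1.0]]
wrist_force: [-0.3, 0.1, 0.2]
opening: 0.41
```

```bash
python3 - <<'E'
from h import *
snap('wrist','w8'); rel([.518,.3385,.0846]); crop('w8',240,150,400,270,'w8a')
E
```

```text
pos [0.5182 0.3369 0.1957] rel [0.0003 0.0016 0.1111] y [-0.  1. -0.] z [ 1.e-03 -4.e-04 -1.e+00] t 14.95 op 0.414
scale 5
```

View pics/w8a.png

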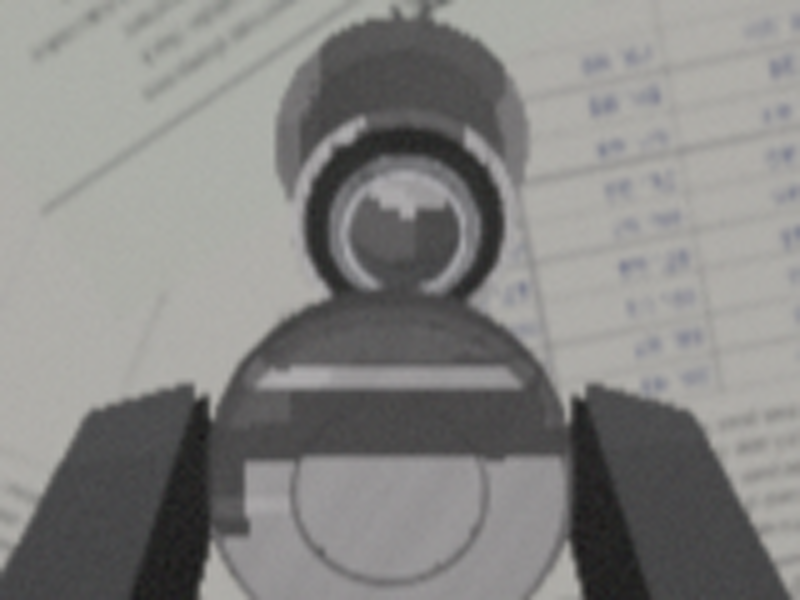

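```bash
python3 - <<'E'
from h import *
im=pickle.load(open('pics/w8.pkl','rb')); T=np.array(get_state()['eef_pos'])
f=lambda u,v:(240+u/5-.4,150+v/5-.4)
print(px2w(im,*f(405,234),.085),px2w(im,*f(404,223),.081), px2w(im,*f(390,489),T[2]+.0064),T)
crop('w8',270,200,370,280,'w8b')
E
```

```text
[0.51851486 0.33978733 0.085     ] [0.51754461 0.33964274 0.081     ] [0.51760566 0.33734624 0.20205493] [0.51823391 0.33689389 0.19565493]
scale 7
```

View pics/w8b.png

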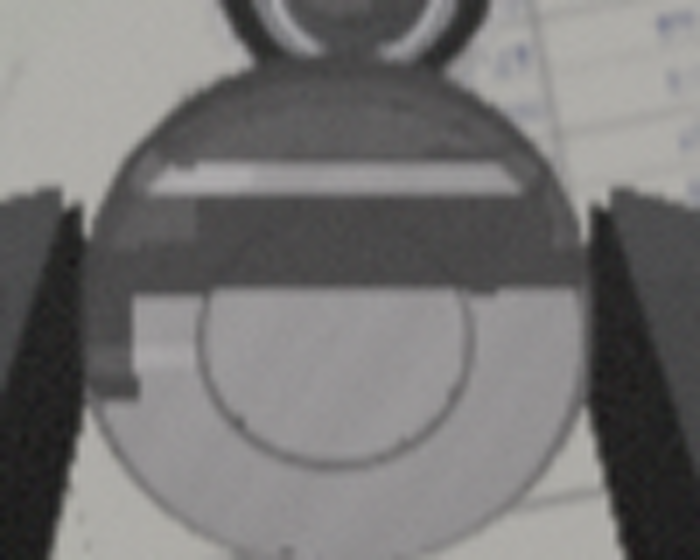

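move_arm([
  [[-0.0005, 0.0024, 0.015, 0], [-0.0005, 0.0024, 0.04, 0], [-0.0005, 0.0024, 0.065, 0], [-0.0005, 0.0024, 0.085, 0], [-0.0005, 0.0024, 0.097, 0], [-0.0005, 0.0024, 0.103, 0], [-0.0005, 0.0024, 0.106, 0], [-0.0005, 0.0024, 0.108, 0], [-0.0005, 0.0024, 0.1095, 0], [-0.0005, 0.0024, 0.1105, 0], [-0.0005, 0.0024, 0.1105, 0]],
])

```text
t: 16.05
eef_pos: [0.5189, 0.3394, 0.0854]
tcp_rot: [[-1.0, -0.0, 0.001], [-0.0, 1.0, -0.0], [-0.001, -0.0, -1.0]]
wrist_force: [0.2, -0.8, -1.0]
opening: 0.408
```

move_arm([
  [[0, 0, 0.0006, 0], [0, 0, 0.0012, 0], [0, 0, 0.0014, 0], [0, 0, 0.0014, 0]],
])

```text
t: 16.45
eef_pos: [0.5191, 0.3395, 0.0844]
tcp_rot: [[-1.0, -0.0, 0.002], [-0.0, 1.0, 0.0], [-0.002, 0.0, -1.0]]
wrist_force: [-1.1, -1.3, 5.5]
opening: 0.411
```

```bash
python3 - <<'E'
from h import *
snap('wrist','w9'); rel([.518,.3385,.0846]); crop('w9',240,150,400,270,'w9a')
E
```

```text
pos [0.5191 0.3395 0.0844] rel [ 0.0011 -0.001  -0.0002] y [-0.  1.  0.] z [ 1.7e-03  2.0e-04 -1.0e+00] t 16.5 op 0.406
scale 5
```

View pics/w9a.png

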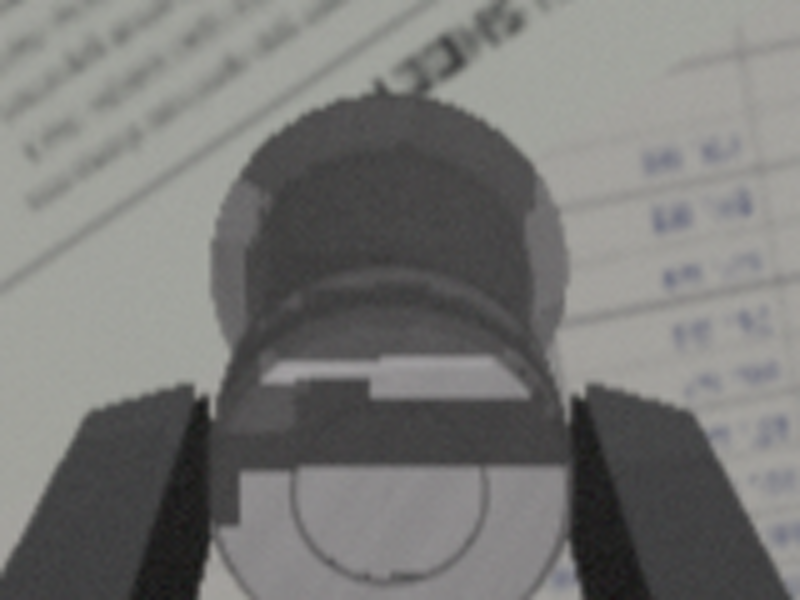

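move_arm([
  [[0, 0, 0, 0], [0, 0, 0, 0], [0, 0, 0, 0], [0, 0, 0, 0], [0, 0, 0, 0], [0, 0, -0.01, 0], [0, 0, -0.04, 0], [0, 0, -0.075, 0], [0, 0, -0.1, 0], [0, 0, -0.112, 0], [0, 0, -0.112, 0]],
], jaw=80)

```text
t: 17.6
eef_pos: [0.5195, 0.3399, 0.1981]
tcp_rot: [[-1.0, -0.0, 0.004], [-0.0, 1.0, 0.002], [-0.004, 0.002, -1.0]]
wrist_force: [-0.0, 0.5, -0.3]
opening: 0.801
```

```bash
python3 - <<'E'
from h import *
snap('wrist','w10'); rel([.563,.118,.1965]); crop('w10',240,130,400,250,'w10a')
E
```

```text
pos [0.5189 0.3395 0.1965] rel [-4.400e-02 -2.216e-01 -1.000e-04] y [-0.     1.     0.001] z [ 2.1e-03  7.0e-04 -1.0e+00] t 17.65 op 0.801
scale 5
```

View pics/w10a.png

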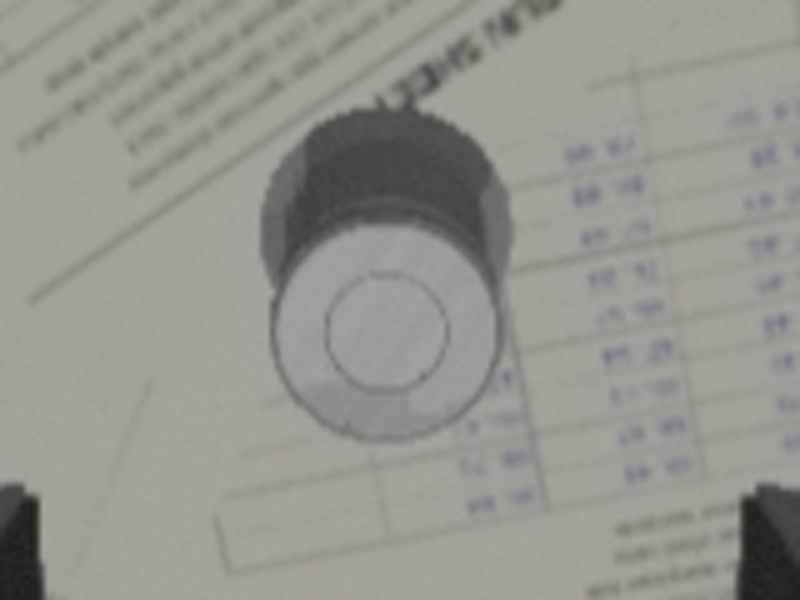

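The medium blank sits level and concentric on the reducer. Back to the stack for the ring.

move_arm([
  [[-0.002, -0.01, 0, 0], [-0.006, -0.03, 0, 0], [-0.012, -0.06, 0, 0], [-0.019, -0.095, 0, 0], [-0.026, -0.13, 0, 0], [-0.033, -0.165, 0, 0], [-0.039, -0.195, 0, 0], [-0.042, -0.212, 0, 0], [-0.044, -0.22, 0, 0], [-0.044, -0.2216, 0, 0], [-0.044, -0.2216, 0, 0]],
])

```text
t: 18.75
eef_pos: [0.5626, 0.1184, 0.1959]
tcp_rot: [[-1.0, -0.001, 0.001], [-0.001, 1.0, 0.001], [-0.001, 0.001, -1.0]]
wrist_force: [0.1, 0.9, 0.9]
opening: 0.798
```

```bash
python3 - <<'E'
from h import *
snap('wrist','w11'); rel([.563,.118,.0125]); crop('w11',280,140,360,215,'w11a')
E
```

```text
pos [0.5626 0.1189 0.196 ] rel [-1.000e-04 -1.100e-03  1.835e-01] y [-0.001  1.     0.001] z [ 1.4e-03  8.0e-04 -1.0e+00] t 18.8 op 0.801
scale 8
```

View pics/w11a.png

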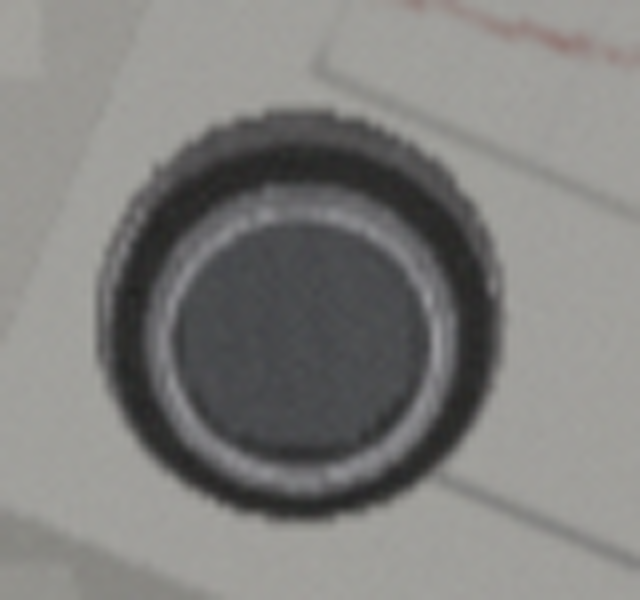

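```bash
python3 - <<'E'
from h import *
im=pickle.load(open('pics/w11.pkl','rb')); f=lambda u,v:(280+u/8-.44,140+v/8-.44)
print(px2w(im,*f(302,343),.024),px2w(im,*f(301,331),.02))
rel([.5635,.1183,.0123])
E
```

```text
[0.56320689 0.11858953 0.024     ] [0.5624424  0.11845797 0.02      ]
pos [0.5626 0.1189 0.196 ] rel [-0.0006 -0.0008  0.1837] y [-0.001  1.     0.001] z [ 1.4e-03  8.0e-04 -1.0e+00] t 18.8 op 0.801
```

move_arm([
  [[-0.0004, -0.0004, 0.02, 0], [-0.0004, -0.0004, 0.055, 0], [-0.0004, -0.0004, 0.09, 0], [-0.0004, -0.0004, 0.12, 0], [-0.0004, -0.0004, 0.147, 0], [-0.0004, -0.0004, 0.165, 0], [-0.0004, -0.0004, 0.176, 0], [-0.0004, -0.0004, 0.181, 0], [-0.0004, -0.0004, 0.183, 0], [-0.0004, -0.0004, 0.1837, 0], [-0.0004, -0.0004, 0.1837, 0]],
])

```text
t: 19.9
eef_pos: [0.5637, 0.1188, 0.013]
tcp_rot: [[-1.0, -0.001, 0.002], [-0.001, 1.0, 0.001], [-0.002, 0.001, -1.0]]
wrist_force: [-0.8, -0.1, -0.3]
opening: 0.802
```

move_arm([
  [[0, 0, 0, 0], [0, 0, 0, 0], [0, 0, 0, 0], [0, 0, 0, 0], [0, 0, 0, 0], [0, 0, 0, 0], [0, 0, 0, 0]],
], jaw=35, force=20)

```text
t: 20.6
eef_pos: [0.5638, 0.1189, 0.0131]
tcp_rot: [[-1.0, -0.001, 0.003], [-0.001, 1.0, 0.001], [-0.003, 0.001, -1.0]]
wrist_force: [-1.3, 0.2, 4.5]
opening: 0.519
```

move_arm([
  [[0, 0, 0, 0], [0, 0, 0, 0], [0, 0, 0, 0], [0, 0, -0.002, 0], [0, 0, -0.0034, 0], [0, 0, -0.0034, 0], [0, 0, -0.0034, 0]],
], jaw=62)

```text
t: 21.3
eef_pos: [0.5638, 0.1189, 0.0166]
tcp_rot: [[-1.0, -0.001, 0.003], [-0.001, 1.0, 0.001], [-0.003, 0.001, -1.0]]
wrist_force: [-0.2, -0.5, 0.3]
opening: 0.619
```

move_arm([
  [[0, 0, 0, 0], [0, 0, 0, 0], [0, 0, 0, 0], [0, 0, 0, 0], [0, 0, 0, 0], [0, 0, 0, 0]],
], jaw=35, force=20)

```text
t: 21.9
eef_pos: [0.5638, 0.1189, 0.0166]
tcp_rot: [[-1.0, -0.001, 0.003], [-0.001, 1.0, 0.001], [-0.003, 0.001, -1.0]]
wrist_force: [-0.3, 0.6, -0.4]
opening: 0.52
```

move_arm([
  [[0, 0, -0.003, 0], [0, 0, -0.01, 0], [0, 0, -0.03, 0], [0, 0, -0.06, 0], [0, 0, -0.095, 0], [0, 0, -0.13, 0], [0.005, -0.012, -0.16, 0], [0.015, -0.035, -0.178, 0], [0.028, -0.067, -0.18, 0], [0.043, -0.102, -0.18, 0], [0.058, -0.137, -0.18, 0], [0.072, -0.17, -0.18, 0], [0.085, -0.202, -0.18, 0], [0.095, -0.225, -0.18, 0], [0.1, -0.237, -0.18, 0], [0.101, -0.24, -0.18, 0], [0.101, -0.24, -0.18, 0]],
])

```text
t: 23.6
eef_pos: [0.463, -0.1209, 0.1962]
tcp_rot: [[-1.0, -0.002, 0.003], [-0.002, 1.0, 0.001], [-0.003, 0.001, -1.0]]
wrist_force: [-0.3, -0.0, -0.0]
opening: 0.52
```

```bash
python3 - <<'E'
from h import *
snap('wrist','w12'); rel([.462,-.1217,.1016]); crop('w12',220,130,420,280,'w12a')
E
```

```text
pos [ 0.4631 -0.1205  0.1961] rel [ 0.0014 -0.0013  0.0945] y [-0.003  1.     0.001] z [ 0.0028  0.0014 -1.    ] t 23.65 op 0.523
scale 4
```

View pics/w12a.png

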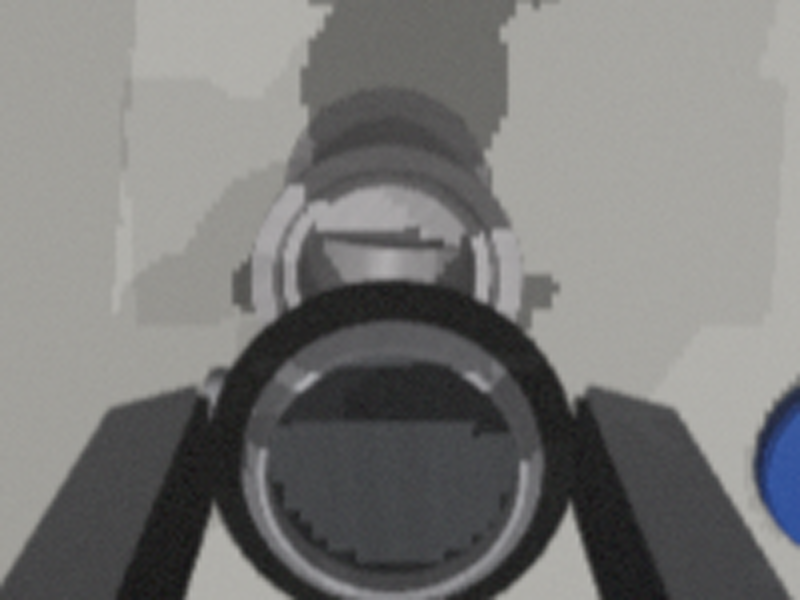

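```bash
python3 - <<'E'
from h import *
im=pickle.load(open('pics/w12.pkl','rb')); f=lambda u,v:(220+u/4-.4,130+v/4-.4)
T=np.array(get_state()['eef_pos']); print(T)
def fitcircle(pts,r,z):
    P=np.array([px2w(im,*f(*p),z)[:2] for p in pts]); from scipy.optimize import least_squares
    s=least_squares(lambda c:np.hypot(*(P-c).T)-r,P.mean(0)); return s.x,s.fun
print('tee',px2w(im,*f(387,275),.1), fitcircle([(252,275),(522,275),(387,143),(300,180),(470,178)],.0275,.1))
print('ring',fitcircle([(213,460),(575,460),(394,282),(260,338),(530,338)],.025,T[2]-.0056+.009))
im1=pickle.load(open('pics/w3.pkl','rb')); cv2.imwrite('pics/w3t.png',cv2.resize(im1['color'][20:150,0:130],None,fx=4,fy=4,interpolation=cv2.INTER_CUBIC))
E
```

```text
[ 0.46313183 -0.12051436  0.19609383]
tee [ 0.46161755 -0.12147956  0.1       ] (array([ 0.46315496, -0.12150687]), array([-0.00031501, -0.00024861,  0.0008019 , -0.00042801, -0.00055501]))
ring (array([ 0.46284751, -0.12026406]), array([-9.10342420e-04, -9.87901559e-04,  1.94775015e-04, -1.48319455e-04,
       -3.71718500e-05]))
```

View pics/w3t.png

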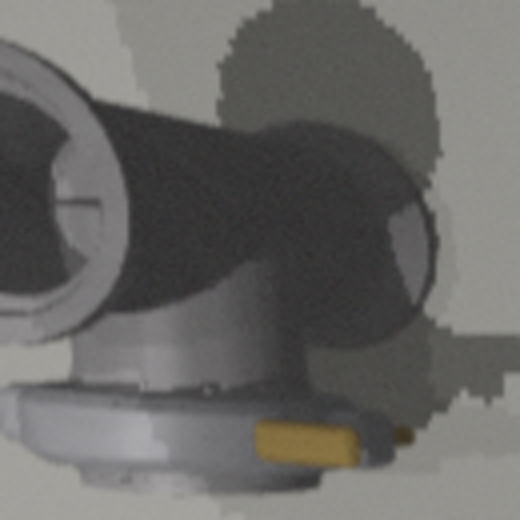

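move_arm([
  [[0.01, 0, 0, 0], [0.025, 0, 0, 0], [0.04, 0, 0, 0], [0.05, 0, 0, 0], [0.05, 0, 0, 0], [0.05, 0, 0, 0]],
])

```text
t: 24.25
eef_pos: [0.4136, -0.1203, 0.1962]
tcp_rot: [[-1.0, -0.003, 0.003], [-0.003, 1.0, 0.002], [-0.003, 0.002, -1.0]]
wrist_force: [-1.4, 0.3, 0.0]
opening: 0.522
```

```bash
python3 - <<'E'
from h import *
snap('wrist','w13'); rel([.462,-.1217,.1016]); crop('w13',260,70,380,160,'w13a')
E
```

```text
pos [ 0.4137 -0.1204  0.1961] rel [-0.048  -0.0016  0.0947] y [-0.003  1.     0.001] z [ 0.0033  0.0014 -1.    ] t 24.3 op 0.516
scale 6
```

View pics/w13a.png

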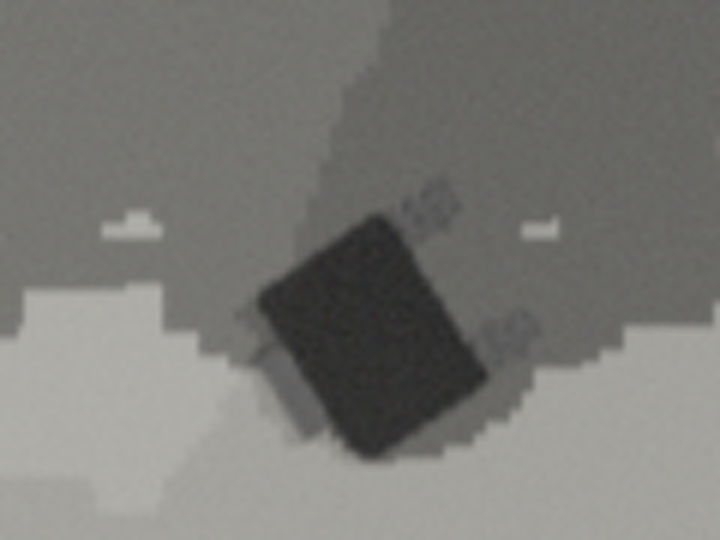

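move_arm([
  [[-0.01, 0, 0, 0], [-0.03, 0, 0, 0], [-0.055, 0, 0, 0], [-0.075, 0, 0, 0], [-0.09, 0, 0, 0], [-0.095, 0, 0, 0], [-0.095, 0, 0, 0], [-0.095, 0, 0, 0]],
])

```text
t: 25.1
eef_pos: [0.5083, -0.1202, 0.1962]
tcp_rot: [[-1.0, -0.003, 0.003], [-0.003, 1.0, 0.001], [-0.003, 0.001, -1.0]]
wrist_force: [0.0, -0.0, -0.6]
opening: 0.518
```

```bash
python3 - <<'E'
from h import *
snap('wrist','w14'); rel([.462,-.1217,.1016]); crop('w14',220,90,380,210,'w14a')
E
```

```text
pos [ 0.5083 -0.1201  0.1964] rel [ 0.0466 -0.0016  0.0946] y [-0.003  1.     0.001] z [ 0.0031  0.0015 -1.    ] t 25.15 op 0.518
scale 5
```

View pics/w14a.png

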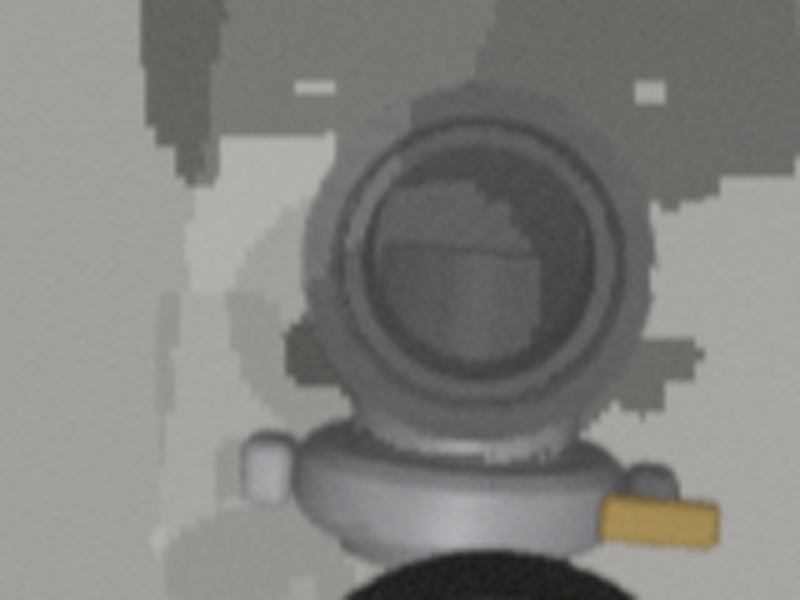

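```bash
python3 - <<'E'
from h import *
im=pickle.load(open('pics/w14.pkl','rb')); T=np.array(get_state()['eef_pos'])
t=px2w(im,220+479/5-.4,90+260/5-.4,.1); print(t,px2w(im,220+479/5-.4,90+88/5-.4,.1),px2w(im,220+479/5-.4,90+432/5-.4,.1))
crop('w14',260,195,380,285,'w14b'); rel([.462,-.1217,.1016])
print(w2px(im,T+[0,0,.0074]),w2px(im,T+[0,0,.0034]))
E
```

```text
[ 0.46164117 -0.12158135  0.1       ] [ 0.4358545  -0.12163708  0.1       ] [ 0.48866305 -0.12152296  0.1       ]
scale 6
pos [ 0.5083 -0.1201  0.1964] rel [ 0.0466 -0.0016  0.0946] y [-0.003  1.     0.001] z [ 0.0031  0.0015 -1.    ] t 25.15 op 0.518
(np.float64(316.94578991926784), np.float64(249.22640497630994)) (np.float64(316.9523814599991), np.float64(246.34362083220114))
```

View pics/w14b.png

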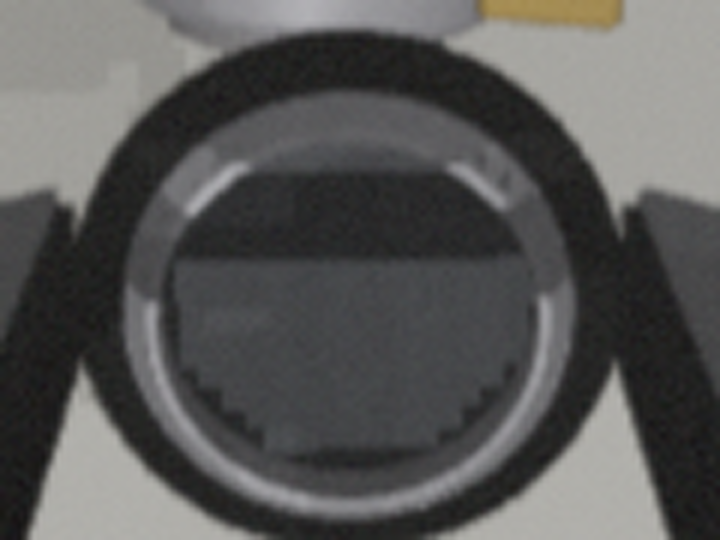

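```bash
python3 - <<'E'
from h import *
rel([.4626,-.1220,.12]);rel([.4626,-.1220,.1016])
E
```

```text
pos [ 0.5083 -0.1201  0.1964] rel [ 0.0459 -0.0018  0.0762] y [-0.003  1.     0.001] z [ 0.0031  0.0015 -1.    ] t 25.15 op 0.518
pos [ 0.5083 -0.1201  0.1964] rel [ 0.046  -0.0019  0.0946] y [-0.003  1.     0.001] z [ 0.0031  0.0015 -1.    ] t 25.15 op 0.518
```

move_arm([
  [[0.008, -0.0005, 0, 0.001], [0.02, -0.001, 0, 0.002], [0.033, -0.0015, 0.005, 0.003], [0.041, -0.0018, 0.02, 0.003], [0.045, -0.0018, 0.04, 0.003], [0.0459, -0.0018, 0.06, 0.003], [0.0459, -0.0018, 0.075, 0.003], [0.0459, -0.0018, 0.0835, 0.003], [0.0459, -0.0018, 0.0865, 0.003], [0.0459, -0.0018, 0.088, 0.003], [0.0459, -0.0018, 0.088, 0.003]],
])

```text
t: 26.25
eef_pos: [0.4627, -0.122, 0.1087]
tcp_rot: [[-1.0, 0.0, 0.004], [0.0, 1.0, 0.001], [-0.004, 0.001, -1.0]]
wrist_force: [0.6, -0.2, 0.4]
opening: 0.515
```

```bash
python3 - <<'E'
from h import *
snap('wrist','w15'); rel([.4626,-.1220,.1016]); print(get_state()['wrist_force']); crop('w15',230,150,410,285,'w15a')
E
```

```text
pos [ 0.4628 -0.122   0.1087] rel [0.0002 0.     0.0071] y [0.    1.    0.001] z [ 0.0038  0.0015 -1.    ] t 26.3 op 0.523
[ 0.04491856 -0.25545134  0.020471  ]
scale 4
```

View pics/w15a.png

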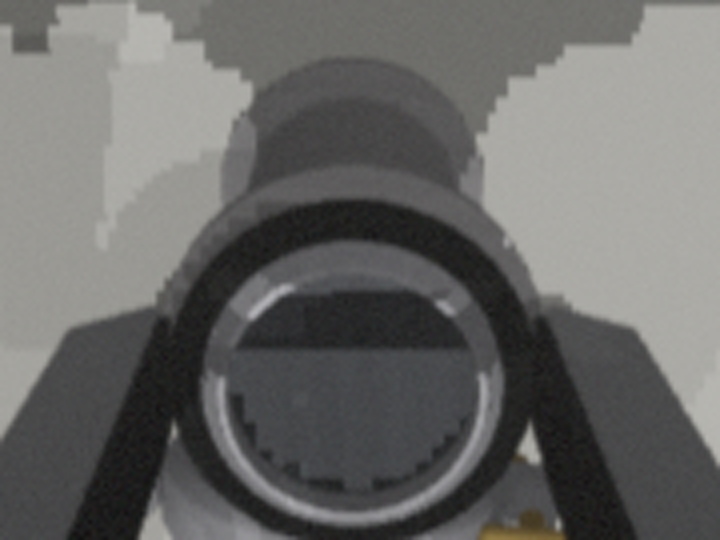

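move_arm([
  [[0, 0, 0.0015, 0], [0, 0, 0.003, 0], [0, 0, 0.0045, 0], [0, 0, 0.0055, 0], [0, 0, 0.0065, 0], [0, 0, 0.007, 0], [0, 0, 0.007, 0]],
])

```text
t: 27.0
eef_pos: [0.4628, -0.122, 0.1017]
tcp_rot: [[-1.0, 0.0, 0.004], [0.0, 1.0, 0.001], [-0.004, 0.001, -1.0]]
wrist_force: [-0.4, -0.6, -1.0]
opening: 0.524
```

move_arm([
  [[0, 0, 0.0005, 0], [0, 0, 0.001, 0], [0, 0, 0.001, 0]],
])

```text
t: 27.3
eef_pos: [0.463, -0.122, 0.1013]
tcp_rot: [[-1.0, 0.0, 0.004], [0.0, 1.0, 0.002], [-0.004, 0.002, -1.0]]
wrist_force: [-6.2, 1.9, 16.9]
opening: 0.518
```

move_arm([
  [[0, 0, -0.0002, 0], [0, 0, -0.0002, 0], [0, 0, -0.0002, 0], [0, 0, -0.0002, 0], [0, 0, -0.0002, 0], [-0.002, 0, -0.01, 0], [-0.012, 0, -0.04, 0], [-0.028, 0, -0.07, 0], [-0.04, 0, -0.09, 0], [-0.045, 0, -0.095, 0], [-0.045, 0, -0.095, 0]],
], jaw=80)

```text
t: 28.4
eef_pos: [0.5081, -0.1222, 0.197]
tcp_rot: [[-1.0, 0.0, 0.005], [0.0, 1.0, 0.002], [-0.005, 0.002, -1.0]]
wrist_force: [-0.1, -0.1, -0.5]
opening: 0.797
```

```bash
python3 - <<'E'
from h import *
snap('wrist','w16'); rel([.563,.118,.1965]); crop('w16',240,90,400,210,'w16a')
E
```

```text
pos [ 0.5072 -0.1222  0.1961] rel [-5.570e-02  2.402e-01  2.000e-04] y [0.    1.    0.002] z [ 0.0036  0.0018 -1.    ] t 28.45 op 0.802
scale 5
```

View pics/w16a.png

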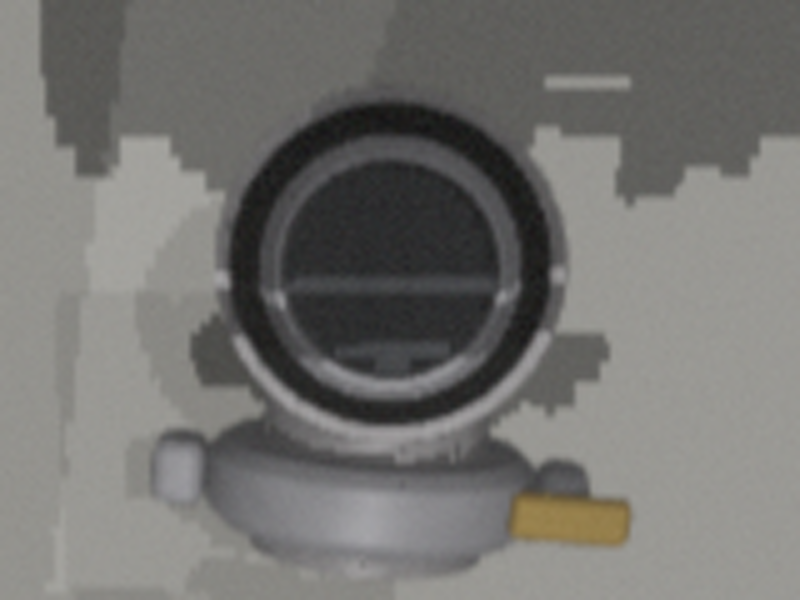

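move_arm([
  [[-0.003, 0.012, 0, 0], [-0.008, 0.035, 0, 0], [-0.016, 0.07, 0, 0], [-0.024, 0.105, 0, 0], [-0.032, 0.14, 0, 0], [-0.04, 0.172, 0, 0], [-0.047, 0.203, 0, 0], [-0.053, 0.227, 0, 0], [-0.0555, 0.238, 0, 0], [-0.0555, 0.24, 0, 0], [-0.0555, 0.24, 0, 0]],
])

```text
t: 29.55
eef_pos: [0.5623, 0.117, 0.1963]
tcp_rot: [[-1.0, 0.001, 0.003], [0.001, 1.0, 0.001], [-0.003, 0.001, -1.0]]
wrist_force: [0.9, -0.4, 0.2]
opening: 0.799
```

```bash
python3 - <<'E'
from h import *
im=pickle.load(open('pics/w16.pkl','rb')); f=lambda u,v:(240+u/5-.4,90+v/5-.4)
print('ring',px2w(im,*f(390,264),.105),px2w(im,*f(391,266),.109))
snap('wrist','w17'); rel([.563,.118,.003]); crop('w17',280,140,360,215,'w17a')
E
```

```text
ring [ 0.46188132 -0.12175639  0.105     ] [ 0.46181983 -0.12161117  0.109     ]
pos [0.5625 0.1165 0.1965] rel [1.000e-04 1.200e-03 1.935e-01] y [0.002 1.    0.001] z [ 0.0032  0.0013 -1.    ] t 29.6 op 0.802
scale 8
```

View pics/w17a.png

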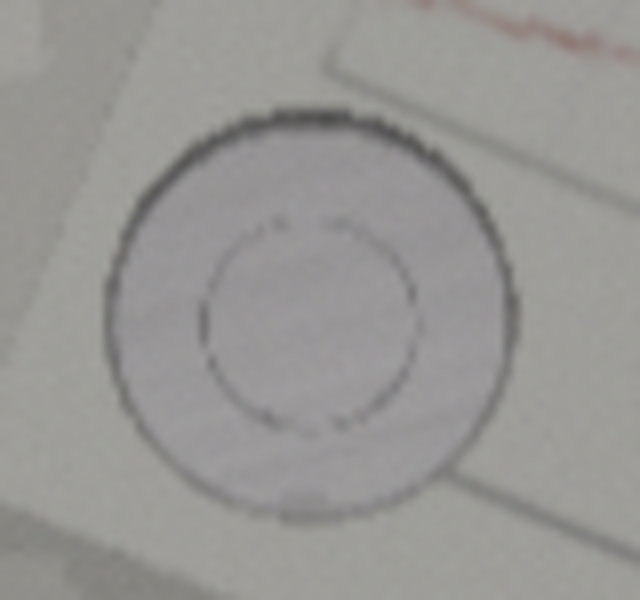

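```bash
python3 - <<'E'
from h import *
im=pickle.load(open('pics/w17.pkl','rb'))
p=px2w(im,280+311/8-.44,140+323/8-.44,.011); print(p); rel([p[0]+.0005,p[1]-.0003,.004])
E
```

```text
[0.56325715 0.11841935 0.011     ]
pos [0.5625 0.1165 0.1965] rel [-0.0007  0.0014  0.1925] y [0.002 1.    0.001] z [ 0.0032  0.0013 -1.    ] t 29.6 op 0.802
```

move_arm([
  [[-0.0007, 0.0014, 0.02, 0], [-0.0007, 0.0014, 0.055, 0], [-0.0007, 0.0014, 0.09, 0], [-0.0007, 0.0014, 0.125, 0], [-0.0007, 0.0014, 0.155, 0], [-0.0007, 0.0014, 0.173, 0], [-0.0007, 0.0014, 0.184, 0], [-0.0007, 0.0014, 0.189, 0], [-0.0007, 0.0014, 0.1915, 0], [-0.0007, 0.0014, 0.192, 0], [-0.0007, 0.0014, 0.192, 0]],
])

```text
t: 30.7
eef_pos: [0.5642, 0.1182, 0.0053]
tcp_rot: [[-1.0, 0.002, 0.004], [0.002, 1.0, 0.002], [-0.004, 0.002, -1.0]]
wrist_force: [-0.0, -1.2, 0.4]
opening: 0.805
```

move_arm([
  [[0, 0, 0, 0], [0, 0, 0, 0], [0, 0, 0, 0], [0, 0, 0, 0], [0, 0, 0, 0], [0, 0, 0, 0], [0, 0, 0, 0], [0, 0, 0, 0]],
], jaw=40, force=35)

```text
t: 31.5
eef_pos: [0.5643, 0.1183, 0.0055]
tcp_rot: [[-1.0, 0.002, 0.004], [0.002, 1.0, 0.002], [-0.004, 0.002, -1.0]]
wrist_force: [-1.0, -0.1, 5.3]
opening: 0.57
```

move_arm([
  [[0, 0, -0.003, 0], [0, 0, -0.01, 0], [0, 0, -0.03, 0], [0, 0, -0.06, 0], [0, 0, -0.095, 0], [0, 0, -0.13, 0], [0.003, -0.012, -0.165, 0], [0.008, -0.035, -0.187, 0], [0.016, -0.067, -0.192, 0], [0.024, -0.102, -0.192, 0], [0.032, -0.137, -0.192, 0], [0.04, -0.17, -0.192, 0], [0.047, -0.202, -0.192, 0], [0.053, -0.225, -0.192, 0], [0.055, -0.237, -0.192, 0], [0.055, -0.24, -0.192, 0], [0.055, -0.24, -0.192, 0]],
])

```text
t: 33.2
eef_pos: [0.5084, -0.1213, 0.1969]
tcp_rot: [[-1.0, 0.001, 0.005], [0.001, 1.0, 0.002], [-0.005, 0.002, -1.0]]
wrist_force: [-1.1, 0.7, -2.2]
opening: 0.566
```

```bash
python3 - <<'E'
from h import *
snap('wrist','w18'); rel([.4625,-.122,.12]); crop('w18',220,90,420,240,'w18a'); crop('w18',240,180,400,300,'w18b')
E
```

```text
pos [ 0.5085 -0.1208  0.1968] rel [ 0.0463 -0.0013  0.0765] y [0.    1.    0.002] z [ 0.0044  0.0021 -1.    ] t 33.25 op 0.567
scale 4
scale 5
```

View pics/w18a.png

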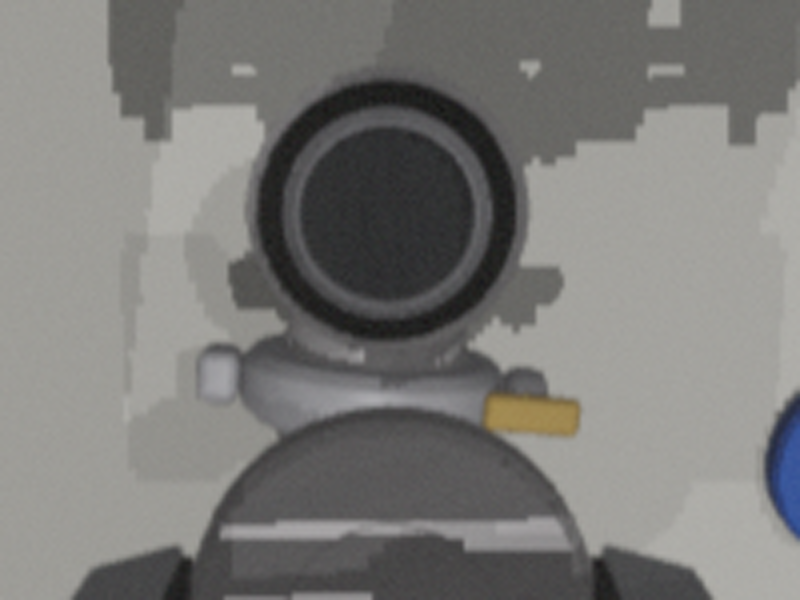

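View pics/w18b.png

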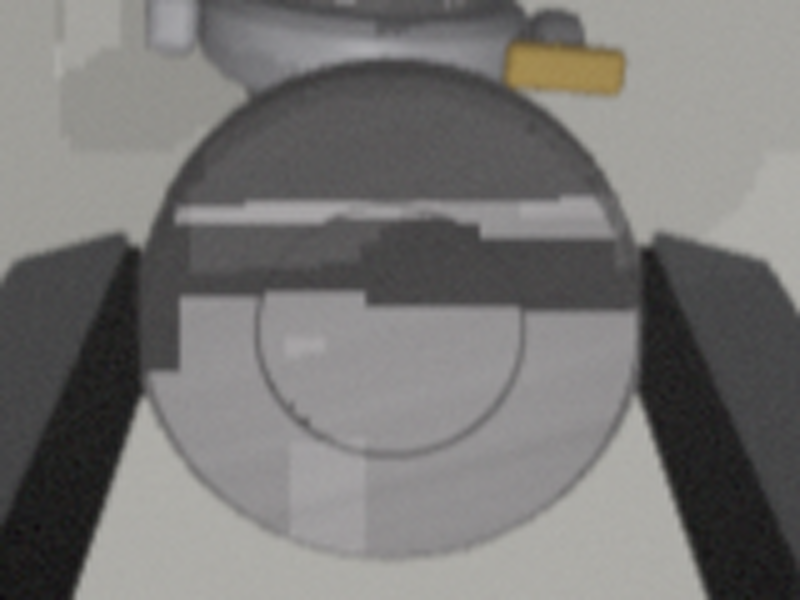

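```bash
python3 - <<'E'
from h import *
im=pickle.load(open('pics/w18.pkl','rb')); T=np.array(get_state()['eef_pos'])
f=lambda u,v:(220+u/4-.4,90+v/4-.4)
r=px2w(im,*f(388,213),.109); print('ring',r,px2w(im,*f(388,211),.105))
zt=T[2]+.0055
g=lambda u,v:(240+u/5-.4,180+v/5-.4)
print('edges',px2w(im,*g(390,557),zt),px2w(im,*g(390,457),zt),px2w(im,*g(143,325),zt),px2w(im,*g(638,325),zt))
print(px2w(im,*g(390,323),zt)-T, T)
rel([.4625,-.122,.1105])
E
```

```text
ring [ 0.46208568 -0.12151376  0.109     ] [ 0.46206988 -0.12151813  0.105     ]
edges [ 0.53350833 -0.1209485   0.20225365] [ 0.52168818 -0.12094337  0.20225365] [ 0.50659116 -0.14685893  0.20225365] [ 0.50664711 -0.09489762  0.20225365]
[-2.05731622e-03 -9.70393778e-05  5.50000000e-03] [ 0.50845258 -0.12083969  0.19675365]
pos [ 0.5085 -0.1208  0.1968] rel [ 0.0463 -0.0014  0.086 ] y [0.    1.    0.002] z [ 0.0044  0.0021 -1.    ] t 33.25 op 0.567
```

```bash
python3 - <<'E'
from h import *
rel([.4633,-.1218,.1160])
E
```

```text
pos [ 0.5085 -0.1208  0.1968] rel [ 0.0455 -0.0012  0.0806] y [0.    1.    0.002] z [ 0.0044  0.0021 -1.    ] t 33.25 op 0.567
```

move_arm([
  [[0.008, -0.0005, 0, 0], [0.02, -0.001, 0, 0], [0.033, -0.0012, 0.005, 0], [0.041, -0.0012, 0.02, 0], [0.0445, -0.0012, 0.04, 0], [0.0455, -0.0012, 0.058, 0], [0.0455, -0.0012, 0.07, 0], [0.0455, -0.0012, 0.077, 0], [0.0455, -0.0012, 0.08, 0], [0.0455, -0.0012, 0.0805, 0], [0.0455, -0.0012, 0.0805, 0]],
])

```text
t: 34.35
eef_pos: [0.4636, -0.1219, 0.1165]
tcp_rot: [[-1.0, 0.0, 0.005], [0.0, 1.0, 0.002], [-0.005, 0.002, -1.0]]
wrist_force: [-1.1, 0.1, -1.0]
opening: 0.57
```

```bash
python3 - <<'E'
from h import *
snap('wrist','w19'); rel([.4633,-.1218,.1105]); print(get_state()['wrist_force']); crop('w19',230,150,410,285,'w19a')
snap('scene','s19');crop('s19',290,130,410,220,'s19a')
E
```

```text
pos [ 0.4636 -0.1219  0.1165] rel [0.0003 0.0001 0.006 ] y [0.    1.    0.002] z [ 0.0051  0.0021 -1.    ] t 34.4 op 0.563
[-0.27954222  0.26692205 -1.11232222]
scale 4
scale 6
```

View pics/w19a.png

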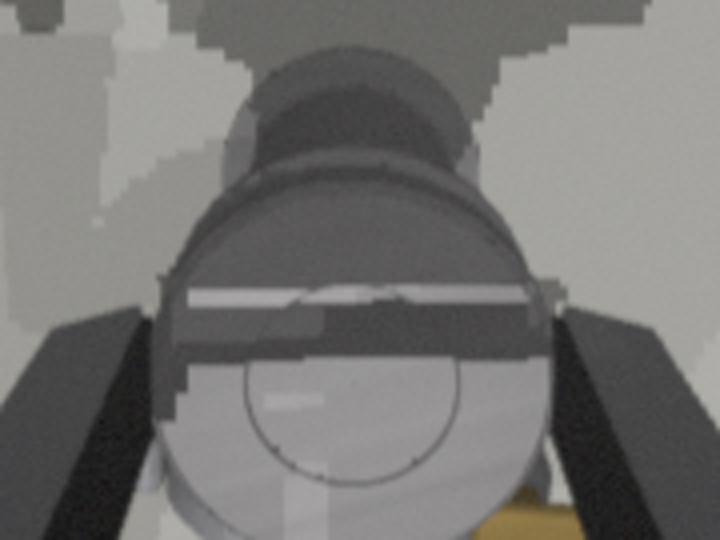

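View pics/s19a.png

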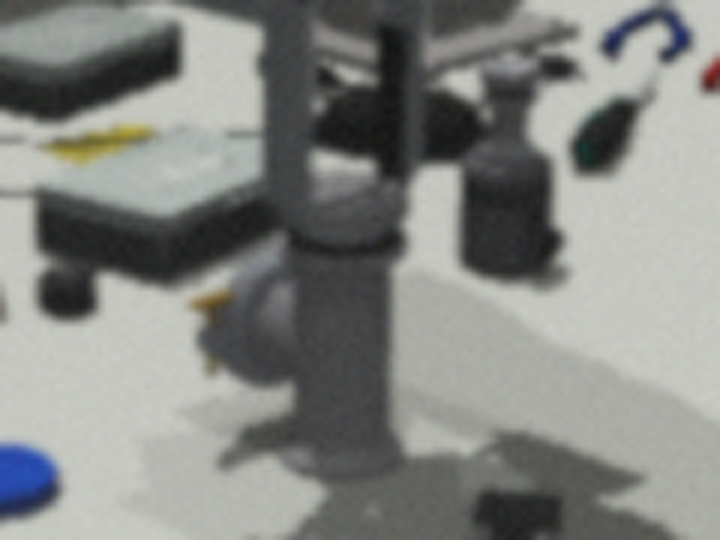

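Aligned. Lowering slowly, watching force.

move_arm([
  [[0.0002, 0, 0.0015, 0], [0.0002, 0, 0.003, 0], [0.0002, 0, 0.004, 0], [0.0002, 0, 0.005, 0], [0.0002, 0, 0.0055, 0], [0.0002, 0, 0.0055, 0]],
])

```text
t: 35.05
eef_pos: [0.4634, -0.1219, 0.1109]
tcp_rot: [[-1.0, 0.0, 0.005], [0.0, 1.0, 0.002], [-0.005, 0.002, -1.0]]
wrist_force: [0.9, -0.2, -1.0]
opening: 0.567
```

move_arm([
  [[0, 0, 0.0005, 0], [0, 0, 0.001, 0], [0, 0, 0.001, 0]],
])

```text
t: 35.35
eef_pos: [0.4636, -0.1219, 0.1103]
tcp_rot: [[-1.0, 0.0, 0.005], [0.0, 1.0, 0.002], [-0.005, 0.002, -1.0]]
wrist_force: [-3.5, 0.7, 9.8]
opening: 0.567
```

move_arm([
  [[0, 0, 0, 0], [0, 0, 0, 0], [0, 0, 0, 0], [0, 0, 0, 0], [0, 0, 0, 0], [-0.001, 0, -0.01, 0], [-0.012, 0, -0.04, 0], [-0.028, 0, -0.07, 0], [-0.04, 0, -0.09, 0], [-0.045, 0, -0.095, 0], [-0.045, 0, -0.095, 0]],
], jaw=80)

```text
t: 36.45
eef_pos: [0.5085, -0.1221, 0.2061]
tcp_rot: [[-1.0, 0.0, 0.006], [0.0, 1.0, 0.002], [-0.006, 0.002, -1.0]]
wrist_force: [0.0, 0.0, -1.1]
opening: 0.798
```

```bash
python3 - <<'E'
from h import *
im=snap('wrist','w20'); snap('scene','s20'); snap('top','t20')
crop('w20',220,80,420,230,'w20a'); crop('s20',140,120,460,280,'s20a')
for n,p in [('large',[.462,-.1216,.116])]: print(w2px(im,p))
E
```

```text
scale 4
scale 2
(np.float64(317.6325267280464), np.float64(142.10760938822386))
```

View pics/w20a.png

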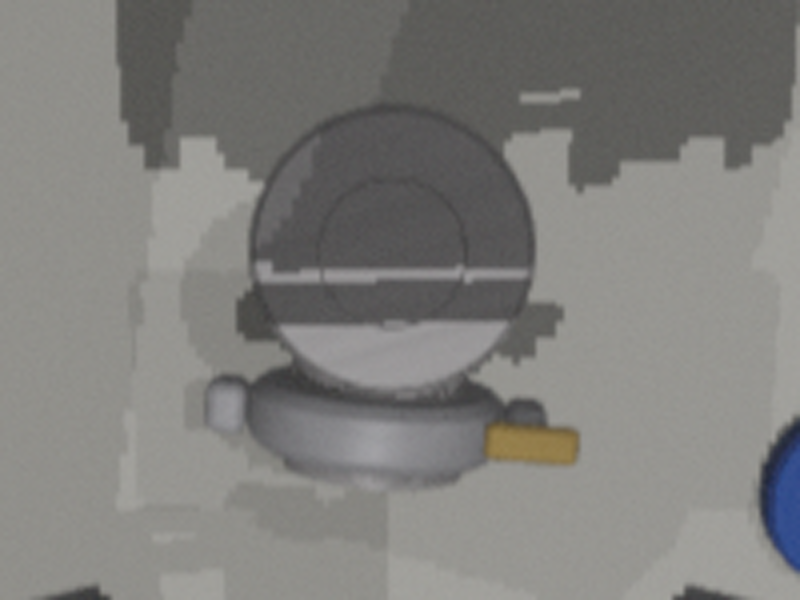

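View pics/s20.png

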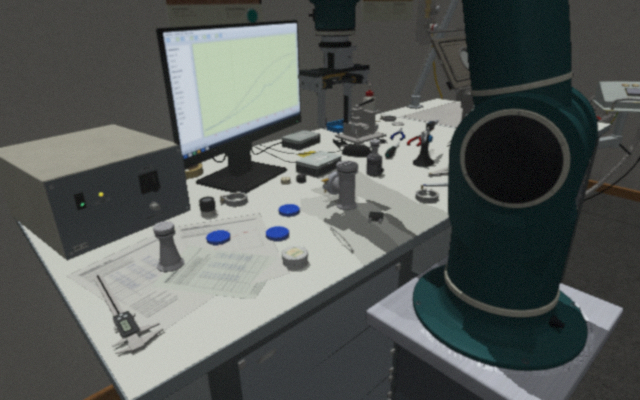

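View pics/t20.png

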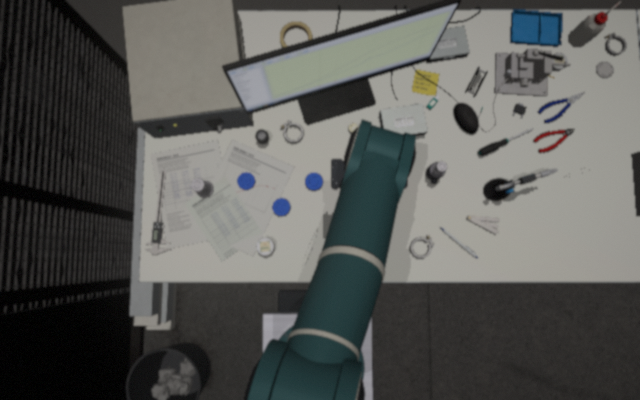

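```bash
python3 - <<'E'
from h import *
crop('s20',310,140,410,215,'s20b'); crop('s20',140,200,220,260,'s20c')
E
```

```text
scale 8
scale 10
```

View pics/s20b.png

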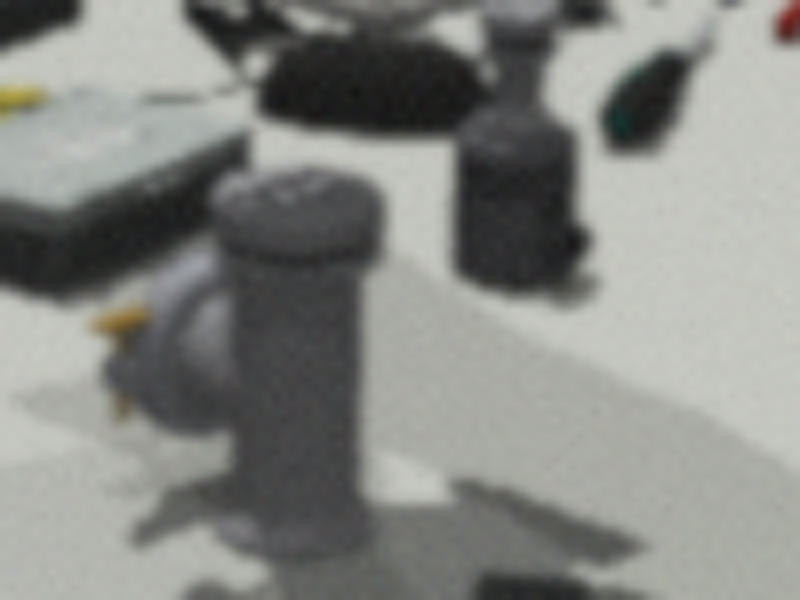

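View pics/s20c.png

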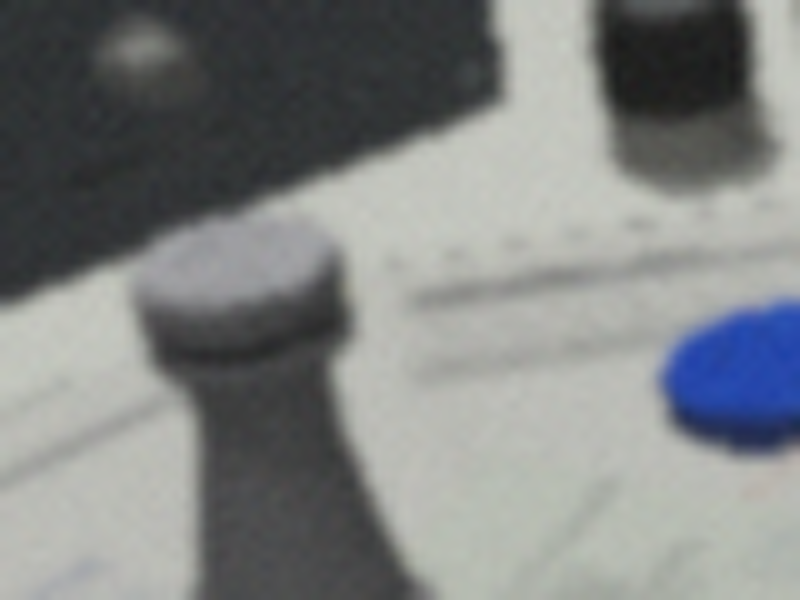

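All blanks sit level. Tin and adapter are at the same scene pixels as at the start. Handing in.

```bash
python3 - <<'E'
from h import *
print(sign_off())
E
```

```text
the job is handed in; nothing more can be done
None
```

I took the stack apart and closed all three ports, then handed the job in at about 37 s of the 112 s; `sign_off()` gave no verdict.

- **Gauge:** the small blank is over the spigot and down on the seal. Contact came at the expected height.
- **Reducer:** the medium blank is seated the same way, with contact within about 0.2 mm of the expected height.
- **Tee:** the ring went into the bore first and looked concentric afterwards. The large blank then went on, with contact within about 0.2 mm of the expected height. In the last wrist picture its centre was about 1 px, under 1 mm, from the measured port axis.

- **Regrip:** I first gripped the ring too low, so the fingertips would have hit the tee face. I regripped it 3.5 mm higher before lifting.
- **Contact force:** the highest wrist force I saw was about 17 N, when the ring seated.
- **Last checks:** the blanks on the tee and reducer looked level. I last checked the gauge closely just after seating its blank. In the scene picture the tin and adapter sit where they were at the start; I did not measure them. The arm touches nothing.
- **Disagreement:** blanks held in the gripper looked about 5% smaller in the wrist camera than the calibration predicts. The contact heights still agreed, so I relied on those.

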